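# Make up and press a slotted shim pack

## Task

Make up the shim pack on the little lever press: slide the dark steel shim under the stem's head and down flat onto the base plate first, then every brass shim on the bench on top of it, each with the stem right home in its slot and lying flat, and with the slots fanned so that no two of them point within 30 degrees of each other. Then press the red-handled lever fully down, hold it down for a second, and ease it back up to rest slowly, over two or three seconds, never letting it snap up. Leave the pack on the stem, and leave the other things on the bench where they are.

Things in the scene. Friction and masses are not known exactly. Their poses are not given: they have to be found in the camera images.
- steel_centre (a point): centre of the dark steel slotted shim: flat U-shaped plate, 50 mm across, 56 mm along the slot, 10 mm thick, slot 14 mm wide open at one end. The point is mid-plate, half-way up, 7 mm from the slot's closed end; home, it is on the stem's axis (within 2 mm). x axis: out of the slot's mouth; y: across (side edges, straight for 26 mm beside this point, to grip by). Starts flat on the bench, at any yaw
- steel_mouth (a point): middle of the slot's open end of the same dark steel shim, 28 mm from the centre point, half-way up
- brass1_centre (a point): centre of the brass (no. 1, may be absent) slotted shim: flat U-shaped plate, 50 mm across, 56 mm along the slot, 8 mm thick, slot 14 mm wide open at one end. The point is mid-plate, half-way up, 7 mm from the slot's closed end; home, it is on the stem's axis (within 2 mm). x axis: out of the slot's mouth; y: across (side edges, straight for 26 mm beside this point, to grip by). Starts flat on the bench, at any yaw
- brass1_mouth (a point): middle of the slot's open end of the same brass (no. 1, may be absent) shim, 28 mm from the centre point, half-way up
- brass2_centre (a point): centre of the brass (no. 2, may be absent) slotted shim: flat U-shaped plate, 50 mm across, 56 mm along the slot, 8 mm thick, slot 14 mm wide open at one end. The point is mid-plate, half-way up, 7 mm from the slot's closed end; home, it is on the stem's axis (within 2 mm). x axis: out of the slot's mouth; y: across (side edges, straight for 26 mm beside this point, to grip by). Starts flat on the bench, at any yaw
- brass2_mouth (a point): middle of the slot's open end of the same brass (no. 2, may be absent) shim, 28 mm from the centre point, half-way up
- brass3_centre (a point): centre of the brass (no. 3, may be absent) slotted shim: flat U-shaped plate, 50 mm across, 56 mm along the slot, 8 mm thick, slot 14 mm wide open at one end. The point is mid-plate, half-way up, 7 mm from the slot's closed end; home, it is on the stem's axis (within 2 mm). x axis: out of the slot's mouth; y: across (side edges, straight for 26 mm beside this point, to grip by). Starts flat on the bench, at any yaw
- brass3_mouth (a point): middle of the slot's open end of the same brass (no. 3, may be absent) shim, 28 mm from the centre point, half-way up
- brass4_centre (a point): centre of the brass (no. 4, may be absent) slotted shim: flat U-shaped plate, 50 mm across, 56 mm along the slot, 8 mm thick, slot 14 mm wide open at one end. The point is mid-plate, half-way up, 7 mm from the slot's closed end; home, it is on the stem's axis (within 2 mm). x axis: out of the slot's mouth; y: across (side edges, straight for 26 mm beside this point, to grip by). Starts flat on the bench, at any yaw
- brass4_mouth (a point): middle of the slot's open end of the same brass (no. 4, may be absent) shim, 28 mm from the centre point, half-way up
- stem_foot (a point): foot of the press's upright steel stem (10 mm diameter), on its axis, on the top face of the grey base plate, 10 mm above the bench. Axes of the press: x from the stem to the cross shaft and its blue bearings and housing (they begin 90 mm out), y towards the red-handled lever, z up. The plate reaches 55 mm to -x, 160 mm to +x, 55 mm to -y and 235 mm to +y
- stem_head (a point): centre of the top of the stem's round head, 22 mm diameter and 5 mm thick, wider than the slots: its underside is 52 mm above the base plate, so shims go on only sideways beneath it. With the lever up the presser arm leans back, 95 mm or more from this axis in +x and up to 235 mm above the bench; the space over the stem is free. Pressing brings its sprung fork down on the pack, whatever its height
- lever (a joint): angle of the red-handled lever, 0 = up at rest (rod 45 degrees above the horizontal, pointing towards the robot), 1.0 rad = fully down against its stop (about 12 degrees below the horizontal). A strong spring always drives it back up: pressing at the grip takes about 6 N at the top and up to 16 N at the bottom; if let go it snaps up
- lever_grip (a point): centre of the lever's red cross grip: a round bar, 20 mm diameter, 80 mm long along y of the press, at the end of the lever, 150 mm from its hinge; it can be pushed down from above
- lever_hinge (a point): point on the lever's hinge axis (parallel to y of the press) in the plane of the lever, 95 mm above the bench
- oil: yellow oil bottle, 40 mm diameter, 100 mm high, bystander; origin under its centre
- bush: steel drill bush, 32 mm diameter, 22 mm high, bystander; origin under its centre
- block: steel block 50 x 35 x 25 mm, bystander; origin under its centre
- wrench: steel spanner 160 mm long, bystander
- tin: blue plastic cup, 70 mm diameter, 50 mm high, bystander; origin under its centre
Things that resemble listed ones, but are neither listed nor needed, are in the scene too. Leave any purple or turquoise look-alike of the part that bears brass3_centre alone.

How it is judged:
By the outcome, as a careful person would: the job done as asked, in the order asked, and still so for the second after the job is handed in, with the robot touching nothing.
Of brass1, brass2, brass3, brass4 only 2 to 4 are there at a start; the rules pass over those that are not, and their reading is None.
At some moment in a run one of brass1, brass2, brass3, brass4 may be knocked a few centimetres aside while the robot is not near it.
It also fails if it takes over 210 s, if anything falls off the work surface, if the arm or the gripper's body presses on something with over 40 N, if the wrist force passes 120 N, or if a joint passes its speed limit or range.

## Robot

A 7-joint arm with a two-finger parallel gripper is mounted at the origin on the work surface. World frame = base frame: x ahead of the robot, y to its left, z up, the work surface at z = 0. Lengths are in m, angles in rad, forces in N, time in s.
With the tool pointing down it reaches from about 0.4 to 0.875 m from the base axis. Payload 19.3 kg.
Tool frame: the origin (TCP) lies midway between the tips of the shut fingers; the grasp point (between the pads) lies 19 mm behind it; z points along the fingers, y is the line along which they close (so a half turn about z gives the same grasp; the last joint's range is limited). The gripper opens to 85 mm and grips with 20 to 120 N. Pads are 22 mm wide; open, the fingers measure 114 mm over their backs; the gripper's body (76 mm by 85 mm) begins 54 mm behind the grasp point. The pads swing forward as they close: fully open they stand 13 mm farther back than shut.
Start: joints at [1.099, 0.521, -0.036, 1.599, 0.021, 1.021, -0.113], TCP at [0.244, -0.575, 0.231] pointing down, gripper open.
Joint ranges: [-2.91, 2.91], [-0.3, 2.13], [-1.5, 1.42], [0.17, 2.43], [-1.26, 4.41], [0.16, 1.93], [-2.52, 2.52]. Speed limits (rad/s): [1.89, 1.89, 2.39, 2.39, 3.01, 3.01, 3.01].

## Interface

Orientations are given as [roll, pitch, yaw] about the fixed x, y, z axes, in that order (R = Rz(yaw) Ry(pitch) Rx(roll)).
In Python, from workcell import * gives the robot as it stands. The module is installed in compiled form; this text tells all that it offers.
- The arm moves only by the tool play_rows, never from a script. Its argument "deltas" is a list of rows, each a list of 7 numbers: the shift along the tool's x, y, z in units of 500 mm (1.0 is 500 mm), then the turn, a rotation vector about the tool's x, y, z in units of 120 degrees (1.0 is 120 degrees), then the closure, from 0 (fully open) to 1 (shut). A call has 1 to 10 rows; each row is the pose to reach, as a shift and turn from the pose commanded when the call began, along the tool's axes at that moment; what a row does not reach only later rows make up. A row lasts 1/10 s, in which the tool goes at most 50 mm and 8.59 degrees, less where a joint would pass 70% of its speed; a pose out of reach is approached as far as the arm can. A call with a number of a shift or a turn outside -1 to 1 is refused whole. A call with a gripper value outside its range is refused whole. The fingers move at their own pace and stop on an object; "newtons" is the grip in N (left out, the last holds). Time passes only in rows, so rows that repeat a pose let the fingers close. It gives the time, the measured TCP pose, the force, the opening and the grip force at its end, in the units of the state.
- observe(): the state, without advancing time (a new reading comes with each control period).
- grab_frame(name): name is "scene" or "top" or "wrist"; returns the picture (480x640x3 uint8, red, green, blue); there is no depth.
- get_calibration(name): a dict with "fovy" (degrees; the focal length in pixels is half the picture's height over the tangent of half this angle, whatever the lens; pixels are square), "cx", "cy" (the principal point, pixels), "xyz" and "rotation" of the camera in the world. Camera axes: x right, y down, z forward; pixel columns grow to the right and rows downward; lengths in m; the calibration is good to about 2 mm. The wrist camera is an equidistant fisheye: a pixel r from the principal point sees the ray r / f radians off the axis. A picture is of the moment at which its call begins: read the wrist's pose just before it. get_calibration takes no time and is no camera call; for the wrist camera it gives the pose at the moment of the call.
- job_done(): hands the job in; it is judged then, once.
The state is a dict: "clock": time; "qpos": joint angles; "qd": joint speeds; "joint_efforts": joint torques, N m; "position": TCP position; "tool_rot": TCP orientation; "force": force on the tool from outside, world axes, zero at the start; "moment": the same for the moment, N m; "grip_width": finger opening in m; "finger_force": force on a finger pad.
Only numpy, scipy, OpenCV 4.12 (cv2) and the standard library are available. Lean on these libraries where they do the work, as an engineer would, in place of code of your own. Each camera call takes 0.05 s, during which the arm holds its last target. There are 200 camera calls.

## Working session

There is one attempt and no reset: what is moved stays moved. The work goes in short steps, Python scripts to look and compute and a tool call to move; the robot and the scene stay as the last step left them, time stands still between calls to the robot, and variables do not carry over. Pictures are saved under pics/ and viewed, at most 14 in all, crops included, and the job is handed in when it is done.

Besides the shell and the picture viewer there is one more tool, called after "Request:" in YAML: its name, and indented under it one key for each argument. play_rows: Moves the arm, as the interface text tells. Its arguments: {"type":"object","properties":{"deltas":{"type":"array"},"newtons":{"type":"number"}},"required":["deltas"]}

```bash
mkdir -p pics; python3 - <<'E'
from workcell import *
import cv2
s=observe(); print({k:(v if not hasattr(v,'tolist') else [round(x,3) for x in v.tolist()]) for k,v in s.items()})
for n in ("scene","top","wrist"):
    im=grab_frame(n); cv2.imwrite(f"pics/{n}0.png",im[:,:,::-1]); print(n,get_calibration(n))
E
```

```text
{'clock': 0.0, 'qpos': [1.099, 0.522, -0.036, 1.6, 0.021, 1.021, -0.113], 'qd': [-0.0, 0.001, 0.001, -0.0, -0.001, -0.001, 0.001], 'joint_efforts': [-0.002, -92.708, 1.979, -36.993, 0.018, 0.008, 0.0], 'position': [0.244, -0.575, 0.231], 'tool_rot': [-3.14, 0.0, 0.402], 'force': [-0.435, 0.129, -0.647], 'moment': [-0.003, -0.009, 0.057], 'finger_force': 0.0, 'grip_width': 0.08553910746940589}
scene {'fovy': 49.54323107126236, 'cx': 315.769735243565, 'cy': 239.2515162633644, 'xyz': array([1.0631681 , 0.13457779, 1.02629755]), 'rotation': array([-2.5616925 ,  0.00582721,  1.85945495])}
top {'fovy': 42.36199666309744, 'cx': 329.1834386215307, 'cy': 245.53404945584722, 'xyz': array([ 0.16451465, -0.04066099,  1.71553651]), 'rotation': array([-2.94719647,  0.0246531 , -1.59820741])}
wrist {'fovy': 65.70646984690485, 'cx': 315.1415227783294, 'cy': 236.90447611223692, 'xyz': array([ 0.31775198, -0.54305394,  0.37290716]), 'rotation': array([ 2.82141137e+00,  1.38995092e-03, -1.16854444e+00])}
```

View pics/scene0.png

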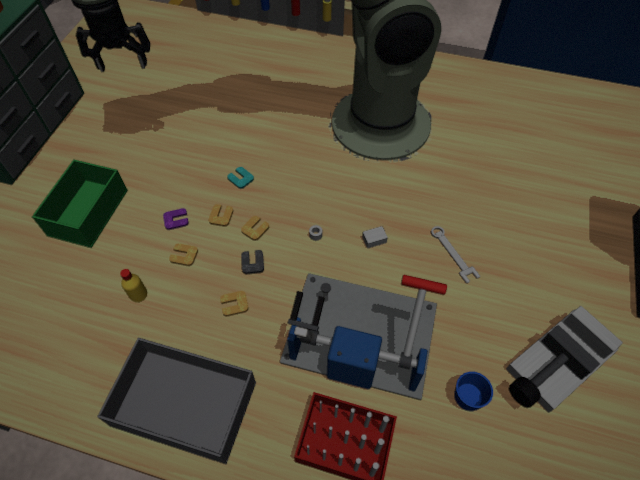

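View pics/top0.png

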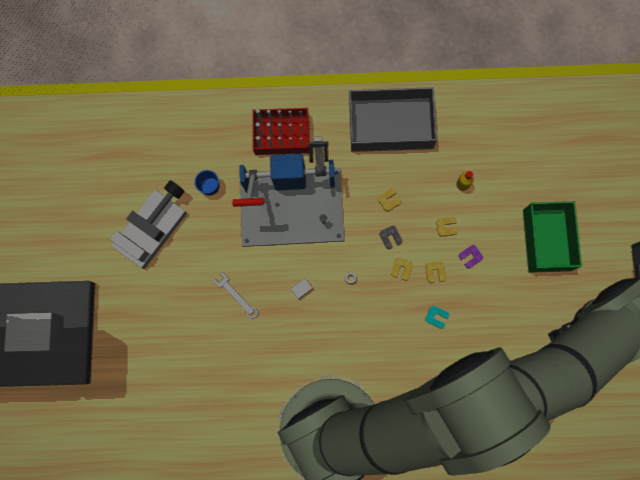

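The scene view shows these objects:
- Brass candidates at (220,214), (256,228), (183,254) and (235,303).
- Steel shim at (252,262). The dark presser fork and the grey bush/block are not U-shaped.
- Look-alikes to leave alone: turquoise (240,177) and purple (176,218).
- Stem at about (325,290).

In the top view the brass shims are at (390,200), (446,227), (402,269) and (436,272), the steel shim is at (391,237), and the stem head is at about (325,219).

```bash
cat > h.py <<'E'
import numpy as np, cv2
from scipy.spatial.transform import Rotation as R
def ray(cal,px,fish=False):
    px=np.atleast_2d(np.asarray(px,float)); f=240/np.tan(np.radians(cal["fovy"]/2))
    d=(px-[cal["cx"],cal["cy"]])/f
    if fish:
        r=np.linalg.norm(d,axis=1,keepdims=True)+1e-9
        v=np.hstack([d/r*np.sin(r),np.cos(r)])
    else: v=np.hstack([d,np.ones((len(d),1))])
    v/=np.linalg.norm(v,axis=1,keepdims=True)
    return v@R.from_euler('xyz',cal["rotation"]).as_matrix().T
def plane(cal,px,z,fish=False):
    v=ray(cal,px,fish); o=np.asarray(cal["xyz"]); return o+v*((z-o[2])/v[:,2])[:,None]
def proj(cal,P,fish=False):
    f=240/np.tan(np.radians(cal["fovy"]/2)); M=R.from_euler('xyz',cal["rotation"]).as_matrix()
    c=(np.atleast_2d(P)-cal["xyz"])@M
    if fish:
        r=np.linalg.norm(c[:,:2],axis=1,keepdims=True); d=c[:,:2]/(r+1e-12)*np.arctan2(r,c[:,2:])
    else: d=c[:,:2]/c[:,2:]
    return d*f+[cal["cx"],cal["cy"]]
def tri(o1,v1,o2,v2):
    A=np.array([v1,-v2]).T; t=np.linalg.lstsq(A,np.asarray(o2)-o1,rcond=None)[0]
    p,q=o1+t[0]*v1,o2+t[1]*v2; return (p+q)/2,np.linalg.norm(p-q)
E
python3 - <<'E'
from h import *; from workcell import *
T,S=get_calibration("top"),get_calibration("scene")
pt={'b_a':(390,200),'b_b':(446,227),'b_c':(402,269),'b_d':(436,272),'steel':(391,237),'head':(324,218),'grip':(248,202),'bush':(351,278),'plateBL':(245,245),'plateBR':(344,240)}
ps={'b_a':(235,303),'b_b':(183,254),'b_c':(256,228),'b_d':(220,214),'steel':(252,262),'head':(325,288),'grip':(424,285),'bush':(316,232)}
for k in pt:
    print(k, plane(T,pt[k],0.06 if k=='head' else 0.008)[0].round(3), *( [x.round(3) for x in tri(T['xyz'],ray(T,pt[k])[0],S['xyz'],ray(S,ps[k])[0])] if k in ps else []))
for n,c in (('top',(440,235)),('scene',(250,250))):
    im=cv2.imread(f'pics/{n}0.png'); x,y=c; cr=im[y-75:y+75,x-100 if n=='scene' else x-130:x+100 if n=='scene' else x+70]
    cv2.imwrite(f'pics/{n}crop.png',cv2.resize(cr,(800,600),interpolation=cv2.INTER_CUBIC))
im=cv2.imread('pics/top0.png'); hsv=cv2.cvtColor(im,cv2.COLOR_BGR2HSV)
for k in ('b_a','b_b','b_c','steel'): x,y=pt[k]; print(k,hsv[y-6:y+7:3,x-8:x+9:4].tolist())
E
```

```text
b_a [ 0.628 -0.184  0.008] [ 0.63  -0.185  0.001] 0.001
b_b [ 0.544 -0.338  0.008] [ 0.547 -0.342  0.003] 0.007
b_c [ 0.429 -0.208  0.008] [ 0.43  -0.209  0.   ] 0.0
b_d [ 0.417 -0.302  0.008] [ 0.418 -0.304  0.005] 0.003
steel [ 0.521 -0.182  0.008] [ 0.522 -0.184  0.002] 0.002
head [0.569 0.003 0.06 ] [0.569 0.003 0.06 ] 0.001
grip [0.636 0.221 0.008] [0.584 0.191 0.198] 0.002
bush [ 0.408 -0.066  0.008] [ 0.408 -0.066  0.011] 0.0
plateBL [0.511 0.23  0.008]
plateBR [ 0.516 -0.05   0.008]
b_a [[[23, 159, 138], [23, 178, 139], [23, 176, 139], [19, 142, 97], [21, 117, 139]], [[24, 166, 138], [23, 179, 138], [17, 137, 104], [22, 118, 138], [24, 155, 138]], [[27, 153, 138], [25, 156, 137], [24, 110, 139], [23, 174, 139], [25, 163, 138]], [[23, 182, 139], [25, 168, 137], [23, 176, 139], [23, 178, 139], [25, 167, 136]], [[22, 150, 114], [25, 158, 139], [23, 178, 139], [23, 179, 124], [22, 115, 135]]]
b_b [[[23, 176, 138], [25, 157, 138], [22, 180, 139], [23, 176, 139], [24, 169, 139]], [[25, 164, 138], [26, 162, 137], [21, 141, 94], [18, 133, 107], [29, 94, 133]], [[23, 177, 138], [24, 1
[... 313 characters left out ...]
3, 176, 138], [24, 176, 138], [21, 144, 90], [26, 157, 138], [26, 159, 138]], [[23, 176, 139], [23, 173, 136], [25, 109, 138], [23, 178, 139], [23, 173, 136]], [[28, 146, 138], [23, 138, 133], [25, 112, 137], [23, 176, 139], [23, 140, 133]], [[27, 152, 136], [24, 113, 136], [24, 131, 125], [26, 161, 138], [25, 113, 136]]]
steel [[[110, 11, 72], [90, 4, 65], [90, 6, 81], [120, 8, 61], [21, 120, 138]], [[120, 3, 73], [105, 7, 69], [19, 85, 66], [120, 4, 61], [20, 98, 107]], [[90, 4, 60], [22, 48, 79], [24, 112, 139], [150, 4, 60], [150, 4, 62]], [[60, 4, 59], [110, 13, 61], [23, 113, 140], [23, 33, 62], [105, 8, 64]], [[22, 110, 116], [120, 4, 67], [21, 101, 111], [23, 112, 125], [30, 9, 57]]]
```

View pics/wrist0.png

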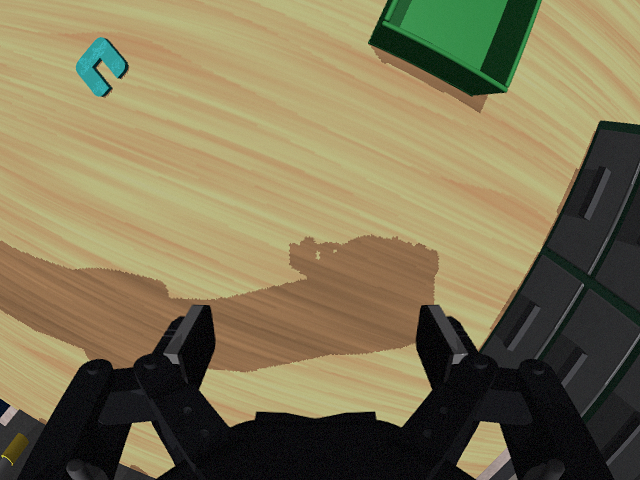

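The wrist view shows only the turquoise look-alike at (100,68) and the green box. Next I get the shim yaws from the top and scene masks.

```bash
cat >> h.py <<'E'
def shims(cal,im,kind,z,fish=False,lo=None,minA=60):
    """U-plates by colour, rays cast onto the top-face plane: [centre xy, mouth yaw deg, size, area, pixel]"""
    h=cv2.cvtColor(im,cv2.COLOR_BGR2HSV)
    m=cv2.inRange(h,lo or ((17,142,40) if kind=='brass' else (0,0,25)),(31,255,255) if kind=='brass' else (180,38,105))
    m=cv2.morphologyEx(m,cv2.MORPH_OPEN,np.ones((2,2),np.uint8)); out=[]
    n,l,st,ce=cv2.connectedComponentsWithStats(m)
    for i in range(1,n):
        if st[i,4]<minA: continue
        ys,xs=np.nonzero(l==i); P=plane(cal,np.c_[xs,ys],z,fish)[:,:2]
        if np.ptp(P[:,0])>.12 or np.ptp(P[:,1])>.12: continue
        c,s,a=cv2.minAreaRect((P*1000).astype(np.float32)); c=np.array(c)/1000
        if not(40<min(s) and max(s)<66): continue
        d=c-P.mean(0); base=np.radians(a)
        k=max(range(4),key=lambda k:np.dot(d,[np.cos(base+k*np.pi/2),np.sin(base+k*np.pi/2)]))
        yaw=np.degrees(base+k*np.pi/2); out.append((c.round(4),round((yaw+180)%360-180,1),np.round(s,1),st[i,4],ce[i].round(0),np.linalg.norm(d).round(4)))
    return out
def go(o,x,y,z,yaw):
    """units for a play_rows row to reach a tool-down pose from the measured one"""
    M=R.from_euler('xyz',o["tool_rot"]); N=R.from_euler('xyz',[np.pi,0,np.radians(yaw)])
    d=M.inv().apply(np.array([x,y,z])-o["position"])/.5; r=(M.inv()*N).as_rotvec()/np.radians(120)
    print("units",np.r_[d,r].round(4).tolist())
E
python3 - <<'E'
from h import *; from workcell import *
for n in ("top","scene"):
    im=cv2.imread(f'pics/{n}0.png'); c=get_calibration(n)
    for k,z in (('brass',.008),('steel',.01)):
        for r in shims(c,im,k,z): print(n,k,*r)
go(observe(),0.5,-0.22,0.3,130)
go(observe(),0.5,-0.22,0.3,180)
E
```

```text
top brass [ 0.6717 -0.4018] -29.1 [40.4 53.6] 204 [465. 183.] 0.0017
top brass [ 0.6266 -0.1845] -59.2 [52.1 56.2] 289 [390. 201.] 0.0018
top brass [ 0.5435 -0.3423] -85.4 [50.1 56.4] 283 [447. 227.] 0.0018
top brass [ 0.4272 -0.2102] 160.5 [49.1 55.9] 278 [403. 269.] 0.0017
top brass [ 0.4154 -0.3027] -175.4 [55.5 51. ] 297 [436. 272.] 0.0015
top steel [ 0.5183 -0.1822] -156.6 [53.8 46.9] 237 [391. 237.] 0.0028
scene steel [ 0.5254 -0.1798] -156.3 [55.6 47.7] 343 [253. 263.] 0.0033
units [0.7483, -0.4536, -0.1379, -0.0003, -0.0004, -0.8915]
units [0.7483, -0.4536, -0.1379, -0.0001, -0.0006, -1.3082]
```

All five shims are located: steel at (0.521,-0.182) yaw -156°, and brass a, b, c, d. The 0.672,-0.402 blob is the oil bottle. I'll go above the steel shim, keeping the tool's x axis opposite the mouth.

```bash
python3 - <<'E'
from h import *; from workcell import *
go(observe(),0.515,-0.181,0.2,24)
E
```

```text
units [0.8064, -0.5135, 0.0622, -0.0004, 0.0, -0.0082]
```

Request:
play_rows:
  deltas:
    - [0.8, -0.51, 0.06, 0, 0, 0, 0]
    - [0.8, -0.51, 0.06, 0, 0, 0, 0]
    - [0.8, -0.51, 0.06, 0, 0, 0, 0]
    - [0.8, -0.51, 0.06, 0, 0, 0, 0]
    - [0.8, -0.51, 0.06, 0, 0, 0, 0]
    - [0.8, -0.51, 0.06, 0, 0, 0, 0]
    - [0.8, -0.51, 0.06, 0, 0, 0, 0]
    - [0.8, -0.51, 0.06, 0, 0, 0, 0]
    - [0.8, -0.51, 0.06, 0, 0, 0, 0]
    - [0.8, -0.51, 0.06, 0, 0, 0, 0]
  newtons: 50

```text
clock: 1.15
position: [0.5147, -0.1799, 0.201]
tool_rot: [-3.141, -0.001, 0.406]
force: [0.0, 0.1, 0.0]
grip_width: 0.0854
finger_force: 0.0
```

Request:
play_rows:
  deltas:
    - [0, 0, 0, 0, 0, 0, 0]
    - [0, 0, 0, 0, 0, 0, 0]

```text
clock: 1.35
position: [0.5127, -0.184, 0.201]
tool_rot: [-3.141, 0.001, 0.403]
force: [-0.6, -0.5, -0.3]
grip_width: 0.0857
finger_force: 0.0
```

```bash
python3 - <<'E'
from h import *; from workcell import *
o=observe(); print(o['clock'],o['position'],o['tool_rot'],np.round(o['qpos'],2))
c=get_calibration("wrist"); im=grab_frame("wrist")[:,:,::-1].copy(); cv2.imwrite('pics/w1.png',im)
for k,z in (('brass',.008),('steel',.01)):
    for r in shims(c,im,k,z,True): print(k,*r)
go(o,0.515,-0.181,0.2,24)
E
```

```text
1.35 [ 0.51267663 -0.1840168   0.2010482 ] [-3.14138608e+00  6.33086203e-04  4.02602069e-01] [ 0.35  0.43 -0.15  1.84  0.08  0.88 -1.01]
brass [ 0.4308 -0.2111] 160.0 [50.8 57.2] 1740 [311. 286.] 0.0041
brass [ 0.4188 -0.3029] -174.6 [59.1 51.5] 1744 [384. 325.] 0.0025
steel [ 0.5204 -0.1839] -156.9 [55.6 48.8] 2483 [319. 195.] 0.003
units [0.0066, -0.0037, 0.0021, -0.0001, 0.0003, -0.0078]
```

View pics/w1.png

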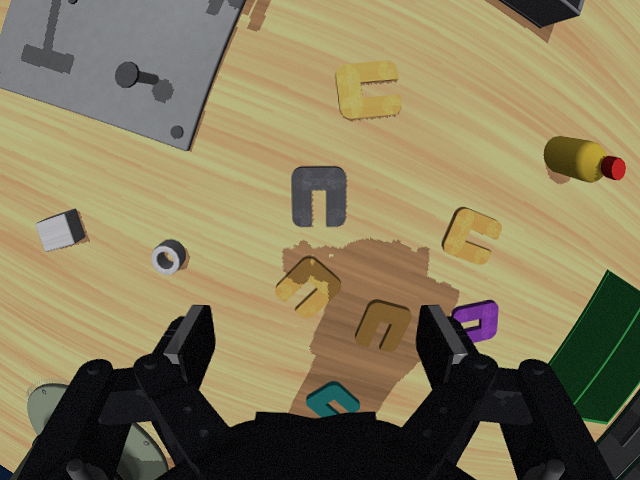

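The wrist view shows the steel shim at (319,195) with its slot pointing down the image. The brass shims are at (368,88), (472,237), (308,285) and (384,325). The look-alikes are purple (476,320) and turquoise (333,402), and the stem head is at (127,74). I check heights from two views and move down.

```bash
python3 - <<'E'
from h import *; from workcell import *
o=observe(); c=get_calibration("wrist"); T=get_calibration("top"); S=get_calibration("scene")
for n,w,t,s in (('steel',(319,195),(391,237),(252.5,262)),('head',(127,74),(324,218),(325,288)),('b_c',(308,285),(402.5,269),(256,228))):
    print(n,[x.round(4) for x in tri(c['xyz'],ray(c,w,True)[0],T['xyz'],ray(T,t)[0])],[x.round(4) for x in tri(c['xyz'],ray(c,w,True)[0],S['xyz'],ray(S,s)[0])])
print(o['position']); go(o,0.520,-0.183,0.05,23.2)
E
```

```text
steel [array([ 0.5214, -0.1832,  0.0046]), np.float64(0.0013)] [array([ 0.5203, -0.1844, -0.0013]), np.float64(0.0002)]
head [array([0.568 , 0.0031, 0.0639]), np.float64(0.0004)] [array([0.5689, 0.0032, 0.0617]), np.float64(0.003)]
b_c [array([ 0.4301, -0.2107, -0.0005]), np.float64(0.0001)] [array([ 0.4278, -0.2109, -0.0042]), np.float64(0.0015)]
[ 0.51232358 -0.18481943  0.20115223]
units [0.0158, 0.0026, 0.3023, 0.0, 0.0003, -0.0018]
```

Request:
play_rows:
  deltas:
    - [0.015, 0.002, 0.1, 0, 0, -0.002, 0.15]
    - [0.015, 0.002, 0.2, 0, 0, -0.002, 0.15]
    - [0.015, 0.002, 0.28, 0, 0, -0.002, 0.15]
    - [0.015, 0.002, 0.3, 0, 0, -0.002, 0.15]
    - [0.015, 0.002, 0.3, 0, 0, -0.002, 0.15]
    - [0.015, 0.002, 0.3, 0, 0, -0.002, 0.15]
    - [0.015, 0.002, 0.3, 0, 0, -0.002, 0.15]

```text
clock: 2.1
position: [0.5212, -0.1827, 0.0534]
tool_rot: [3.14, -0.002, 0.405]
force: [-0.3, -0.3, -0.2]
grip_width: 0.0723
finger_force: 0.0
```

```bash
python3 - <<'E'
from h import *; from workcell import *
o=observe(); print(o['clock'],o['position'],o['tool_rot'],o['grip_width'])
c=get_calibration("wrist"); im=grab_frame("wrist")[:,:,::-1].copy(); cv2.imwrite('pics/w2.png',im)
for r in shims(c,im,'steel',.01,True): print(*r)
go(o,0.520,-0.183,0,23.2)
E
```

```text
2.1 [ 0.52118915 -0.18274641  0.05336397] [ 3.13959887e+00 -2.30972277e-03  4.05374842e-01] 0.07232847501368753
[ 0.5214 -0.1829] -156.0 [57.  49.4] 6809 [317. 263.] 0.0035
units [-0.0026, -0.0007, 0.1067, 0.001, -0.0011, 0.0002]
```

View pics/w2.png

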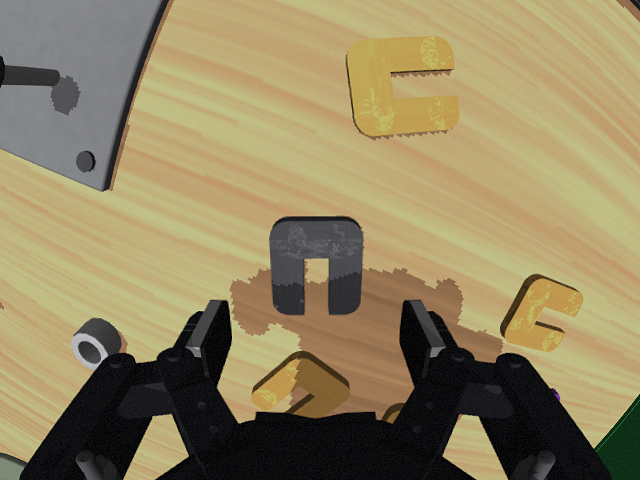

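The shim sits centred between the fingers at (317,263). Closing on it.

Request:
play_rows:
  deltas:
    - [0, 0, 0.07, 0, 0, -0.005, 0.15]
    - [0, 0, 0.1, 0, 0, -0.005, 0.15]
    - [0, 0, 0.104, 0, 0, -0.005, 0.15]
    - [0, 0, 0.104, 0, 0, -0.005, 0.15]
    - [0, 0, 0.104, 0, 0, -0.005, 0.6]
    - [0, 0, 0.104, 0, 0, -0.005, 0.6]
    - [0, 0, 0.104, 0, 0, -0.005, 0.6]
    - [0, 0, 0.104, 0, 0, -0.005, 0.6]
    - [0, 0, 0.104, 0, 0, -0.005, 0.6]
    - [0, 0, 0.104, 0, 0, -0.005, 0.6]
  newtons: 50

```text
clock: 3.15
position: [0.5207, -0.1823, 0.0006]
tool_rot: [3.141, -0.001, 0.416]
force: [-2.6, 0.6, 13.1]
grip_width: 0.0483
finger_force: 49.8
```

```bash
python3 - <<'E'
from h import *; from workcell import *
for i in range(3):
    o=observe(); print(o['clock'],o['position'],np.degrees(o['tool_rot'][2]),o['grip_width'],o['finger_force'],np.round(o['force'],1))
E
```

```text
3.15 [ 0.52067886 -0.1822849   0.00064541] 23.847404144448436 0.04828852980763741 49.75967064499855 [-2.6  0.6 13.1]
3.15 [ 0.52067886 -0.1822849   0.00064541] 23.847404144448436 0.04828852980763741 49.75967064499855 [-2.6  0.6 13.1]
3.15 [ 0.52067886 -0.1822849   0.00064541] 23.847404144448436 0.04828852980763741 49.75967064499855 [-2.6  0.6 13.1]
```

Request:
play_rows:
  deltas:
    - [0, 0, -0.05, 0, 0, 0, 0.6]
    - [0, 0, -0.12, 0, 0, 0, 0.6]
    - [0, 0, -0.2, 0, 0, 0, 0.6]
    - [0, 0, -0.26, 0, 0, 0, 0.6]
    - [0, 0, -0.26, 0, 0, 0, 0.6]
    - [0, 0, -0.26, 0, 0, 0, 0.6]

```text
clock: 3.75
position: [0.5204, -0.1823, 0.1302]
tool_rot: [3.14, -0.001, 0.416]
force: [-0.2, 0.7, -0.6]
grip_width: 0.0482
finger_force: 53.4
```

```bash
python3 - <<'E'
from h import *; from workcell import *
o=observe(); print(o['position'],o['grip_width'],o['finger_force'],np.round(o['force'],1))
go(o,0.549,0.047,0.13,114)
E
```

```text
[ 0.52036677 -0.18227387  0.13019775] 0.048211852428585736 53.36143612861633 [-0.2  0.7 -0.6]
units [0.2378, -0.3963, 0.0002, 0.0009, -0.0001, -0.7513]
```

Request:
play_rows:
  deltas:
    - [0.238, -0.396, 0, 0, 0, -0.75, 0.6]
    - [0.238, -0.396, 0, 0, 0, -0.75, 0.6]
    - [0.238, -0.396, 0, 0, 0, -0.75, 0.6]
    - [0.238, -0.396, 0, 0, 0, -0.75, 0.6]
    - [0.238, -0.396, 0, 0, 0, -0.75, 0.6]
    - [0.238, -0.396, 0, 0, 0, -0.75, 0.6]
    - [0.238, -0.396, 0, 0, 0, -0.75, 0.6]
    - [0.238, -0.396, 0, 0, 0, -0.75, 0.6]
    - [0.238, -0.396, 0, 0, 0, -0.75, 0.6]
    - [0.238, -0.396, 0, 0, 0, -0.75, 0.6]

```text
clock: 4.75
position: [0.5482, 0.0471, 0.1282]
tool_rot: [-3.14, -0.001, 1.923]
force: [-0.1, 0.1, -1.1]
grip_width: 0.0482
finger_force: 53.3
```

Request:
play_rows:
  deltas:
    - [0, 0, 0, 0, 0, 0, 0.6]
    - [0, 0, 0, 0, 0, 0, 0.6]
    - [0, 0, 0, 0, 0, 0, 0.6]

```text
clock: 5.05
position: [0.5487, 0.0471, 0.1289]
tool_rot: [-3.141, -0.0, 1.913]
force: [0.1, -0.1, -1.5]
grip_width: 0.0484
finger_force: 53.3
```

```bash
python3 - <<'E'
from h import *; from workcell import *
o=observe(); print(o['position'],np.degrees(o['tool_rot']),np.round(o['qpos'],2))
c=get_calibration("wrist"); im=grab_frame("wrist")[:,:,::-1].copy(); cv2.imwrite('pics/w3.png',im)
go(o,0.549,0.047,0.0126,114)
E
```

```text
[0.54866556 0.04710449 0.12892825] [-1.79965610e+02 -1.23778430e-02  1.09594275e+02] [ 0.2   0.59 -0.54  1.87  0.41  0.8  -0.22]
units [-0.0005, 0.0007, 0.2327, -0.0003, -0.0001, -0.0367]
```

View pics/w3.png

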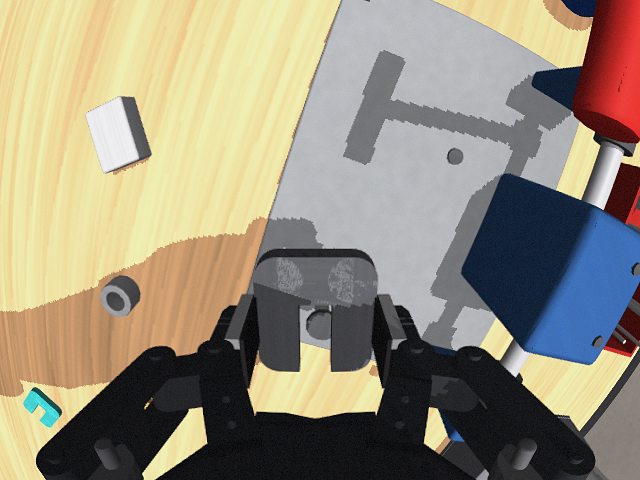

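The picture shows the shim held with its slot facing the stem head at (320,323), in line. The block, bush and lever are clear. I lower it now, 2 mm above the plate.

Request:
play_rows:
  deltas:
    - [0, 0, 0.07, 0, 0, -0.037, 0.6]
    - [0, 0, 0.14, 0, 0, -0.037, 0.6]
    - [0, 0, 0.2, 0, 0, -0.037, 0.6]
    - [0, 0, 0.22, 0, 0, -0.037, 0.6]
    - [0, 0, 0.23, 0, 0, -0.037, 0.6]
    - [0, 0, 0.232, 0, 0, -0.037, 0.6]
    - [0, 0, 0.232, 0, 0, -0.037, 0.6]

```text
clock: 5.8
position: [0.5495, 0.0472, 0.0144]
tool_rot: [3.14, 0.001, 1.993]
force: [-0.1, -0.2, -0.4]
grip_width: 0.0479
finger_force: 53.3
```

```bash
python3 - <<'E'
from h import *; from workcell import *
o=observe(); print(o['position'],np.degrees(o['tool_rot']),np.round(o['force'],1))
c=get_calibration("wrist"); im=grab_frame("wrist")[:,:,::-1].copy(); cv2.imwrite('pics/w4.png',im)
print(proj(c,[[.5685,.003,.067],[.5685,.003,.03],[*o['position'][:2],.02]],True).round(1))
M=R.from_euler('xyz',o["tool_rot"]); print('stem in tool mm',(M.inv().apply(np.array([.5685,.003,.02])-o['position'])*1000).round(1))
E
```

```text
[0.54954589 0.04722281 0.01440521] [1.79917022e+02 2.91200284e-02 1.14216882e+02] [-0.1 -0.2 -0.4]
[[315.2 477.7]
 [315.  414.9]
 [317.  318.7]]
stem in tool mm [-48.1  -0.8  -5.6]
```

View pics/w4.png

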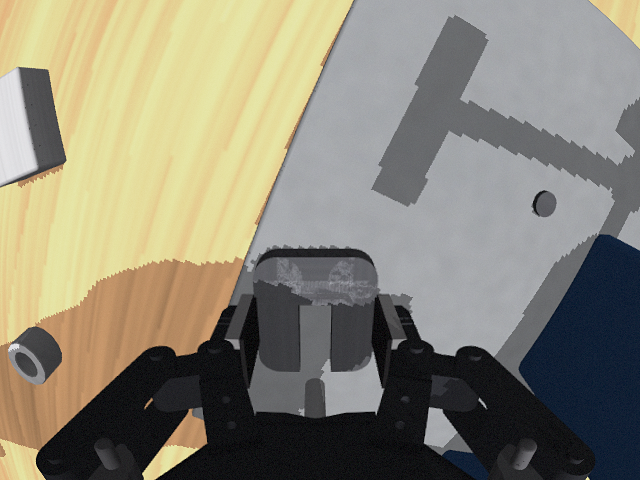

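The stem at (315,390) lines up with the slot centre at x=316. Sliding in.

Request:
play_rows:
  deltas:
    - [-0.01, -0.001, 0.002, 0, 0, 0, 0.6]
    - [-0.02, -0.001, 0.002, 0, 0, 0, 0.6]
    - [-0.03, -0.001, 0.002, 0, 0, 0, 0.6]
    - [-0.04, -0.001, 0.002, 0, 0, 0, 0.6]
    - [-0.05, -0.001, 0.002, 0, 0, 0, 0.6]
    - [-0.06, -0.001, 0.002, 0, 0, 0, 0.6]
    - [-0.07, -0.001, 0.002, 0, 0, 0, 0.6]
    - [-0.08, -0.001, 0.002, 0, 0, 0, 0.6]
    - [-0.088, -0.001, 0.002, 0, 0, 0, 0.6]
    - [-0.088, -0.001, 0.002, 0, 0, 0, 0.6]

```text
clock: 6.85
position: [0.5666, 0.0061, 0.0122]
tool_rot: [-3.142, 0.0, 1.993]
force: [0.5, -0.0, -0.7]
grip_width: 0.0484
finger_force: 53.3
```

```bash
cat >> h.py <<'E'
def stat(o,stem=(.5685,.003),az=.02):
    M=R.from_euler('xyz',o["tool_rot"]).inv(); p=o['position']
    print('t',round(o['clock'],2),'pos',p.round(4),'yaw',np.degrees(o['tool_rot'][2]).round(1),'grip',round(o['grip_width'],4),'F',np.round(o['force'],1),'Ftool',M.apply(o['force']).round(1),'stem in tool mm',(M.apply(np.array([*stem,az])-p)*1000).round(1))
E
python3 - <<'E'
from h import *; from workcell import *
stat(observe())
E
```

```text
t 6.85 pos [0.5666 0.0061 0.0122] yaw 114.2 grip 0.0484 F [ 0.5 -0.  -0.7] Ftool [-0.2  0.4  0.7] stem in tool mm [-3.6  0.4 -7.8]
```

Request:
play_rows:
  deltas:
    - [-0.003, 0, 0, 0, 0, 0, 0.6]
    - [-0.006, 0, 0, 0, 0, 0, 0.6]
    - [-0.009, 0, 0, 0, 0, 0, 0.6]
    - [-0.009, 0, 0, 0, 0, 0, 0.6]
    - [-0.009, 0, 0, 0, 0, 0, 0.6]

```text
clock: 7.35
position: [0.5683, 0.0027, 0.0123]
tool_rot: [3.142, -0.0, 1.994]
force: [-1.0, 0.0, -1.5]
grip_width: 0.0481
finger_force: 53.3
```

Request:
play_rows:
  deltas:
    - [-0.002, 0, 0, 0, 0, 0, 0.6]
    - [-0.002, 0, 0, 0, 0, 0, 0.6]

```text
clock: 7.55
position: [0.5688, 0.0017, 0.0123]
tool_rot: [-3.142, 0.0, 1.994]
force: [0.4, 0.4, -1.0]
grip_width: 0.0483
finger_force: 53.3
```

Request:
play_rows:
  deltas:
    - [-0.002, 0, 0, 0, 0, 0, 0.6]
    - [-0.002, 0, 0, 0, 0, 0, 0.6]

```text
clock: 7.75
position: [0.5691, 0.001, 0.0123]
tool_rot: [3.142, -0.0, 1.994]
force: [-0.9, 1.5, -1.4]
grip_width: 0.0484
finger_force: 53.3
```

```bash
python3 - <<'E'
from h import *; from workcell import *
stat(observe())
E
```

```text
t 7.75 pos [0.5691 0.001  0.0123] yaw 114.2 grip 0.0484 F [-0.9  1.5 -1.4] Ftool [ 1.7 -0.2  1.4] stem in tool mm [ 2.1  0.2 -7.7]
```

Request:
play_rows:
  deltas:
    - [-0.002, 0, 0, 0, 0, 0, 0.6]
    - [-0.002, 0, 0, 0, 0, 0, 0.6]

```text
clock: 7.95
position: [0.5692, 0.0008, 0.0123]
tool_rot: [-3.142, -0.001, 1.995]
force: [-2.3, 5.2, 0.5]
grip_width: 0.0482
finger_force: 53.5
```

Request:
play_rows:
  deltas:
    - [-0.002, 0, 0, 0, 0, 0, 0.6]
    - [-0.002, 0, 0, 0, 0, 0, 0.6]

```text
clock: 8.15
position: [0.5693, 0.0007, 0.0122]
tool_rot: [-3.141, -0.002, 1.995]
force: [-5.2, 8.6, 1.0]
grip_width: 0.0484
finger_force: 53.6
```

```bash
python3 - <<'E'
from h import *; from workcell import *
stat(observe())
E
```

```text
t 8.15 pos [0.5693 0.0007 0.0122] yaw 114.3 grip 0.0484 F [-5.2  8.6  1. ] Ftool [10.  -1.2 -1. ] stem in tool mm [ 2.5  0.2 -7.8]
```

Contact is at the slot's closed end, and it agrees with the measured stem position. I back off 2 mm to centre, lower and release.

Request:
play_rows:
  deltas:
    - [0.004, 0, 0, 0, 0, 0, 0.6]
    - [0.008, 0, 0, 0, 0, 0, 0.6]
    - [0.008, 0, 0.002, 0, 0, 0, 0.6]
    - [0.008, 0, 0.004, 0, 0, 0, 0.6]
    - [0.008, 0, 0.005, 0, 0, 0, 0.6]
    - [0.008, 0, 0.005, 0, 0, 0, 0.6]

```text
clock: 8.75
position: [0.5685, 0.0025, 0.0106]
tool_rot: [3.141, 0.001, 1.994]
force: [-6.8, -0.5, 20.3]
grip_width: 0.0478
finger_force: 55.5
```

```bash
python3 - <<'E'
from h import *; from workcell import *
stat(observe())
E
```

```text
t 8.75 pos [0.5685 0.0025 0.0106] yaw 114.2 grip 0.0478 F [-6.8 -0.5 20.3] Ftool [  2.3  -6.4 -20.3] stem in tool mm [ 0.4  0.2 -9.4]
```

Request:
play_rows:
  deltas:
    - [0, 0, -0.002, 0, 0, 0, 0.6]
    - [0, 0, -0.002, 0, 0, 0, 0.1]
    - [0, 0, -0.002, 0, 0, 0, 0.1]
    - [0, 0, -0.002, 0, 0, 0, 0.1]
    - [0, 0, -0.03, 0, 0, 0, 0.1]
    - [0, 0, -0.1, 0, 0, 0, 0.1]
    - [0, 0, -0.18, 0, 0, 0, 0.1]
    - [0, 0, -0.26, 0, 0, 0, 0.1]
    - [0, 0, -0.26, 0, 0, 0, 0.1]
    - [0, 0, -0.26, 0, 0, 0, 0.1]

```text
clock: 9.75
position: [0.5687, 0.0025, 0.1414]
tool_rot: [3.14, 0.001, 1.994]
force: [0.9, -0.2, -0.5]
grip_width: 0.077
finger_force: 0.0
```

```bash
python3 - <<'E'
from h import *; from workcell import *
o=observe(); stat(o)
c=get_calibration("wrist"); im=grab_frame("wrist")[:,:,::-1].copy(); cv2.imwrite('pics/w5.png',im)
for r in shims(c,im,'steel',.02,True): print('steel',*r)
T=get_calibration("top"); it=grab_frame("top")[:,:,::-1].copy()
for r in shims(T,it,'brass',.008): print(*r)
go(o,0.628,-0.1845,0.06,121)
E
```

```text
t 9.75 pos [0.5687 0.0025 0.1414] yaw 114.2 grip 0.077 F [ 0.9 -0.2 -0.5] Ftool [-0.5  0.7  0.5] stem in tool mm [  0.7  -0.2 121.4]
steel [ 0.5714 -0.0051] 113.3 [50.8 42.4] 2870 [315. 241.] 0.0008
steel [ 0.9333 -0.1962] 5.5 [56.4 43.6] 359 [498. 472.] 0.01
[ 0.6716 -0.4009] -35.9 [41.6 51.7] 203 [465. 183.] 0.0009
[ 0.6264 -0.1846] -59.5 [51.9 56.1] 287 [390. 201.] 0.0018
[ 0.5434 -0.3423] -85.4 [50.4 56.4] 284 [447. 228.] 0.0016
units [-0.3895, -0.0456, 0.1632, 0.0008, 0.0006, -0.0564]
```

View pics/w5.png

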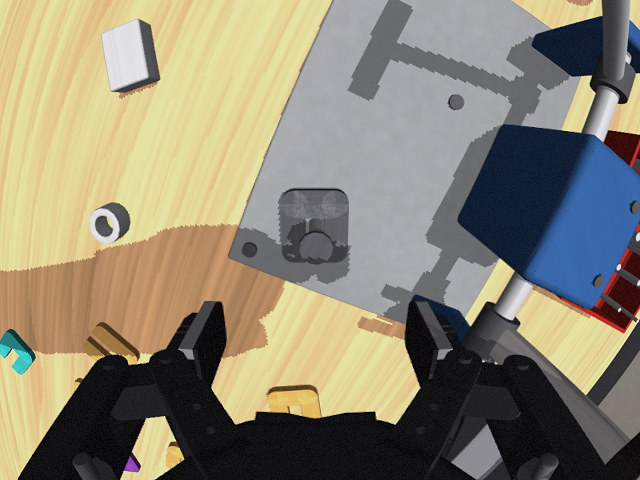

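The steel shim lies flat at (313,225) on the plate, stem in its slot. Next is brass a.

Request:
play_rows:
  deltas:
    - [-0.1, -0.012, 0, 0, 0, -0.02, 0.15]
    - [-0.2, -0.024, 0, 0, 0, -0.04, 0.15]
    - [-0.3, -0.036, 0, 0, 0, -0.056, 0.15]
    - [-0.38, -0.046, 0.03, 0, 0, -0.056, 0.15]
    - [-0.39, -0.046, 0.1, 0, 0, -0.056, 0.15]
    - [-0.39, -0.046, 0.163, 0, 0, -0.056, 0.15]
    - [-0.39, -0.046, 0.163, 0, 0, -0.056, 0.15]
    - [-0.39, -0.046, 0.163, 0, 0, -0.056, 0.15]
    - [-0.39, -0.046, 0.163, 0, 0, -0.056, 0.15]

```text
clock: 10.75
position: [0.6282, -0.1842, 0.0598]
tool_rot: [3.14, 0.001, 2.112]
force: [0.2, -0.7, -0.1]
grip_width: 0.0726
finger_force: 0.0
```

```bash
cat > look.py <<'E'
from h import *; from workcell import *; import sys
o=observe(); stat(o); c=get_calibration("wrist"); im=grab_frame("wrist")[:,:,::-1].copy(); cv2.imwrite('pics/'+sys.argv[1],im)
for r in shims(c,im,'brass',.008,True,minA=300):
    print(*r); x,y=r[0]
    if np.hypot(*(r[0]-o['position'][:2]))<.04:
        for t in (r[1]+180,r[1]): go(o,x,y,0.002,t)
E
python3 look.py w6.png
```

```text
t 10.75 pos [ 0.6282 -0.1842  0.0598] yaw 121.0 grip 0.0726 F [ 0.2 -0.7 -0.1] Ftool [-0.7 -0.2  0.1] stem in tool mm [191.2  45.2  39.7]
[ 0.4338 -0.2082] -109.8 [53.9 58.3] 3101 [ 39. 143.] 0.0035
```

```bash
python3 - <<'E'
from h import *; from workcell import *
im=cv2.imread('pics/w6.png'); c=get_calibration("wrist"); p=proj(c,[[.628,-.1845,.008]],True)[0]; print(p)
cv2.imwrite('pics/w6c.png',im[150:420,150:490])
h=cv2.cvtColor(im,cv2.COLOR_BGR2HSV); x,y=p.astype(int)
print(h[y-60:y+61:20,x-60:x+61:20].tolist())
m=cv2.inRange(h,(17,142,40),(31,255,255)); n,l,st,ce=cv2.connectedComponentsWithStats(m); print([ (s.tolist()) for s in st[1:] if s[4]>300])
E
```

```text
[315.57858426 266.24047291]
[[[23, 92, 193], [23, 90, 192], [16, 108, 193], [19, 100, 189], [18, 102, 192], [22, 92, 193], [20, 97, 190]], [[23, 89, 194], [13, 121, 126], [23, 138, 190], [21, 146, 191], [26, 128, 193], [21, 144, 191], [22, 94, 189]], [[15, 117, 144], [21, 149, 190], [24, 134, 190], [20, 146, 192], [25, 129, 191], [21, 149, 188], [25, 87, 191]], [[14, 115, 135], [18, 162, 134], [18, 160, 132], [15, 119, 152], [19, 150, 151], [17, 159, 136], [15, 119, 152]], [[15, 118, 147], [17, 144, 138], [18, 156, 132], [15, 119, 137], [20, 151, 179], [18, 151, 135], [14, 117, 146]], [[15, 119, 143], [16, 114, 141], [18, 150, 131], [14, 120, 144], [21, 148, 193], [16, 142, 140], [23, 92, 193]], [[14, 121, 141], [15, 120, 155], [20, 101, 190], [24, 91, 190], [24, 89, 191], [25, 89, 193], [20, 100, 191]]]
[[0, 93, 75, 102, 3395], [0, 216, 29, 73, 1505], [274, 217, 89, 94, 5510], [86, 335, 63, 46, 913]]
```

View pics/w6c.png

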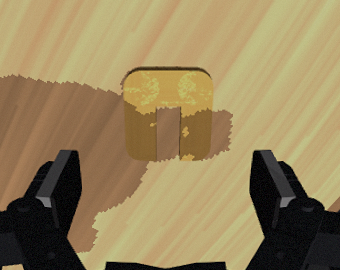

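Brass a is centred, mouth toward the robot side of the gripper, at (318,264). I loosen the saturation limit for wrist views and re-measure.

```bash
sed -i "s/(17,142,40) if kind/((16,125,40) if fish else (17,142,40)) if kind/" h.py; sed -i "s/np.ones((2,2),np.uint8)); out=\[\]/np.ones((3,3) if fish else (2,2),np.uint8)); out=[]/" h.py; python3 look.py w7.png
```

```text
t 10.8 pos [ 0.6283 -0.1843  0.06  ] yaw 121.0 grip 0.0727 F [-0.2 -0.1  0.8] Ftool [ 0.1 -0.2 -0.8] stem in tool mm [191.4  45.1  39.8]
[ 0.4327 -0.2081] 160.2 [54.1 58.7] 4181 [ 38. 144.] 0.0027
[ 0.6289 -0.1836] -58.6 [49.9 57.4] 5955 [317. 261.] 0.0025
units [0.0007, 0.0016, 0.116, 0.0007, 0.0007, -0.0034]
units [0.0007, 0.0016, 0.116, 0.001, -0.0011, 1.4966]
```

Request:
play_rows:
  deltas:
    - [0.001, 0.001, 0.08, 0, 0, -0.003, 0.15]
    - [0.001, 0.001, 0.11, 0, 0, -0.003, 0.15]
    - [0.001, 0.001, 0.114, 0, 0, -0.003, 0.15]
    - [0.001, 0.001, 0.114, 0, 0, -0.003, 0.15]
    - [0.001, 0.001, 0.114, 0, 0, -0.003, 0.6]
    - [0.001, 0.001, 0.114, 0, 0, -0.003, 0.6]
    - [0.001, 0.001, 0.114, 0, 0, -0.003, 0.6]
    - [0.001, 0.001, 0.114, 0, 0, -0.003, 0.6]
    - [0.001, 0.001, 0.114, 0, 0, -0.003, 0.6]
  newtons: 50

```text
clock: 11.75
position: [0.6284, -0.1841, 0.0031]
tool_rot: [3.14, 0.002, 2.117]
force: [-3.4, -0.1, 12.4]
grip_width: 0.0476
finger_force: 49.2
```

Request:
play_rows:
  deltas:
    - [0, 0, 0, 0, 0, 0, 0.6]

```text
clock: 11.85
position: [0.6284, -0.1841, 0.0031]
tool_rot: [3.14, 0.002, 2.117]
force: [-3.4, 1.4, 12.2]
grip_width: 0.0474
finger_force: 49.2
```

Request:
play_rows:
  deltas:
    - [0, 0, -0.05, 0, 0, 0, 0.6]
    - [0, 0, -0.14, 0, 0, 0, 0.6]
    - [0, 0, -0.22, 0, 0, 0, 0.6]
    - [0, 0, -0.27, 0, 0, 0, 0.6]
    - [0, 0, -0.27, 0, 0, 0, 0.6]
    - [0, 0, -0.27, 0, 0, 0, 0.6]

```text
clock: 12.45
position: [0.6277, -0.1841, 0.1371]
tool_rot: [3.141, 0.001, 2.117]
force: [-0.3, 0.6, -0.5]
grip_width: 0.0472
finger_force: 51.7
```

```bash
cat > to.py <<'E'
from h import *; from workcell import *; import sys
# python3 to.py t z off flip : pose with the shim centre off mm short of the stem
t,z,off,fl=map(float,sys.argv[1:5]); o=observe(); stat(o)
a=np.radians(t+180*fl); d=np.array([np.cos(a),np.sin(a)]); p=np.array([.5685,.003])-d*off/1000; print('mouth',np.degrees(a),p.round(4)); go(o,*p,z,t)
E
python3 to.py 150 0.14 48 1
```

```text
t 12.45 pos [ 0.6277 -0.1841  0.1371] yaw 121.3 grip 0.0472 F [-0.3  0.6 -0.5] Ftool [0.7 0.1 0.5] stem in tool mm [190.8  46.6 116.9]
mouth 330.0 [0.5269 0.027 ]
units [0.4655, 0.0472, -0.0064, 0.0001, 0.0006, -0.2391]
```

Request:
play_rows:
  deltas:
    - [0.1, 0.01, -0.005, 0, 0, -0.05, 0.6]
    - [0.2, 0.02, -0.006, 0, 0, -0.1, 0.6]
    - [0.3, 0.03, -0.006, 0, 0, -0.16, 0.6]
    - [0.4, 0.04, -0.006, 0, 0, -0.22, 0.6]
    - [0.466, 0.047, -0.006, 0, 0, -0.239, 0.6]
    - [0.466, 0.047, -0.006, 0, 0, -0.239, 0.6]
    - [0.466, 0.047, -0.006, 0, 0, -0.239, 0.6]
    - [0.466, 0.047, -0.006, 0, 0, -0.239, 0.6]

```text
clock: 13.25
position: [0.5266, 0.0264, 0.1387]
tool_rot: [-3.141, -0.001, 2.617]
force: [0.0, -0.7, -0.6]
grip_width: 0.0468
finger_force: 51.7
```

```bash
python3 to.py 150 0.0247 48 1
```

```text
t 13.25 pos [0.5266 0.0264 0.1387] yaw 149.9 grip 0.0468 F [ 0.  -0.7 -0.6] Ftool [-0.4 -0.6  0.6] stem in tool mm [-48.1   0.9 118.7]
mouth 330.0 [0.5269 0.027 ]
units [-0.0001, 0.0016, 0.2281, -0.0003, -0.0003, -0.0007]
```

Request:
play_rows:
  deltas:
    - [0, 0.001, 0.08, 0, 0, 0, 0.6]
    - [0, 0.001, 0.16, 0, 0, 0, 0.6]
    - [0, 0.001, 0.21, 0, 0, 0, 0.6]
    - [0, 0.001, 0.228, 0, 0, 0, 0.6]
    - [0, 0.001, 0.228, 0, 0, 0, 0.6]
    - [0, 0.001, 0.228, 0, 0, 0, 0.6]
    - [0, 0.001, 0.228, 0, 0, 0, 0.6]
    - [0, 0.001, 0.228, 0, 0, 0, 0.6]

```text
clock: 14.05
position: [0.5274, 0.0276, 0.0263]
tool_rot: [3.141, 0.001, 2.618]
force: [0.3, 0.3, -0.8]
grip_width: 0.0468
finger_force: 51.8
```

```bash
python3 to.py 150 0.0245 0 1
```

```text
t 14.05 pos [0.5274 0.0276 0.0263] yaw 150.0 grip 0.0468 F [ 0.3  0.3 -0.8] Ftool [-0.2  0.4  0.8] stem in tool mm [-47.9  -0.8   6.4]
mouth 330.0 [0.5685 0.003 ]
units [-0.0957, -0.0015, 0.0037, 0.0004, 0.0007, -0.0002]
```

Request:
play_rows:
  deltas:
    - [-0.01, -0.001, 0.002, 0, 0, 0, 0.6]
    - [-0.02, -0.001, 0.002, 0, 0, 0, 0.6]
    - [-0.03, -0.001, 0.002, 0, 0, 0, 0.6]
    - [-0.04, -0.001, 0.002, 0, 0, 0, 0.6]
    - [-0.05, -0.001, 0.002, 0, 0, 0, 0.6]
    - [-0.06, -0.001, 0.002, 0, 0, 0, 0.6]
    - [-0.07, -0.001, 0.002, 0, 0, 0, 0.6]
    - [-0.08, -0.001, 0.002, 0, 0, 0, 0.6]
    - [-0.088, -0.001, 0.002, 0, 0, 0, 0.6]
    - [-0.088, -0.001, 0.002, 0, 0, 0, 0.6]

```text
clock: 15.05
position: [0.5651, 0.0051, 0.0243]
tool_rot: [3.141, 0.0, 2.618]
force: [-0.3, -0.1, -1.2]
grip_width: 0.0468
finger_force: 51.8
```

Request:
play_rows:
  deltas:
    - [-0.003, 0, 0, 0, 0, 0, 0.6]
    - [-0.006, 0, 0, 0, 0, 0, 0.6]
    - [-0.008, 0, 0, 0, 0, 0, 0.6]
    - [-0.008, 0, 0, 0, 0, 0, 0.6]

```text
clock: 15.45
position: [0.5682, 0.0034, 0.0243]
tool_rot: [3.142, 0.0, 2.618]
force: [0.3, 1.0, -1.3]
grip_width: 0.0471
finger_force: 51.8
```

Request:
play_rows:
  deltas:
    - [-0.002, 0, 0, 0, 0, 0, 0.6]
    - [-0.004, 0, 0, 0, 0, 0, 0.6]
    - [-0.004, 0, 0, 0, 0, 0, 0.6]

```text
clock: 15.75
position: [0.5688, 0.0031, 0.0241]
tool_rot: [-3.141, -0.002, 2.619]
force: [-7.0, 3.5, 3.2]
grip_width: 0.0472
finger_force: 52.4
```

Request:
play_rows:
  deltas:
    - [-0.002, 0, 0, 0, 0, 0, 0.6]
    - [-0.002, 0, 0, 0, 0, 0, 0.6]

```text
clock: 15.95
position: [0.5689, 0.003, 0.024]
tool_rot: [-3.141, -0.003, 2.619]
force: [-10.8, 6.1, 5.2]
grip_width: 0.0472
finger_force: 52.8
```

```bash
python3 to.py 150 0.0245 0 1
```

```text
t 15.95 pos [0.5689 0.003  0.024 ] yaw 150.1 grip 0.0472 F [-10.8   6.1   5.2] Ftool [12.4 -0.1 -5.2] stem in tool mm [ 0.4 -0.2  4. ]
mouth 330.0 [0.5685 0.003 ]
units [0.0008, -0.0003, -0.0011, -0.0005, -0.0015, 0.0005]
```

Request:
play_rows:
  deltas:
    - [0.005, 0, 0, 0, 0, 0, 0.6]
    - [0.009, 0, 0, 0, 0, 0, 0.6]
    - [0.009, 0, 0.002, 0, 0, 0, 0.6]
    - [0.009, 0, 0.004, 0, 0, 0, 0.6]
    - [0.009, 0, 0.004, 0, 0, 0, 0.6]

```text
clock: 16.45
position: [0.567, 0.0042, 0.0231]
tool_rot: [-3.141, 0.001, 2.618]
force: [-7.6, -0.4, 17.8]
grip_width: 0.0474
finger_force: 55.2
```

```bash
python3 to.py 150 0.023 0 1
```

```text
t 16.45 pos [0.567  0.0042 0.0231] yaw 150.0 grip 0.0474 F [-7.6 -0.4 17.8] Ftool [  6.4  -4.2 -17.8] stem in tool mm [-1.8 -0.3  3.1]
mouth 330.0 [0.5685 0.003 ]
units [-0.0037, -0.0005, 0.0002, -0.0001, 0.0003, -0.0]
```

Request:
play_rows:
  deltas:
    - [0, 0, -0.002, 0, 0, 0, 0.6]
    - [0, 0, -0.002, 0, 0, 0, 0.1]
    - [0, 0, -0.002, 0, 0, 0, 0.1]
    - [0, 0, -0.002, 0, 0, 0, 0.1]
    - [0, 0, -0.03, 0, 0, 0, 0.1]
    - [0, 0, -0.1, 0, 0, 0, 0.1]
    - [0, 0, -0.18, 0, 0, 0, 0.1]
    - [0, 0, -0.26, 0, 0, 0, 0.1]
    - [0, 0, -0.26, 0, 0, 0, 0.1]
    - [0, 0, -0.26, 0, 0, 0, 0.1]

```text
clock: 17.45
position: [0.5672, 0.0039, 0.1538]
tool_rot: [3.141, 0.002, 2.618]
force: [0.5, 0.1, -1.3]
grip_width: 0.0771
finger_force: 0.0
```

```bash
python3 - <<'E'
from h import *; from workcell import *
o=observe(); stat(o)
c=get_calibration("wrist"); im=grab_frame("wrist")[:,:,::-1].copy(); cv2.imwrite('pics/w8.png',im)
for r in shims(c,im,'brass',.028,True): print('w',*r)
T=get_calibration("top"); it=grab_frame("top")[:,:,::-1].copy(); cv2.imwrite('pics/top8.png',it)
for r in shims(T,it,'brass',.008): print(*r)
go(o,0.5435,-0.3423,0.14,94.6)
E
```

```text
t 17.45 pos [0.5672 0.0039 0.1538] yaw 150.0 grip 0.0771 F [ 0.5  0.1 -1.3] Ftool [-0.4  0.3  1.3] stem in tool mm [ -1.4  -0.2 133.8]
w [ 0.4353 -0.1887] -110.0 [52.3 51.9] 1954 [ 55. 210.] 0.0014
w [0.5667 0.004 ] -30.0 [49.7 56.1] 2901 [313. 219.] 0.0067
w [ 0.4251 -0.2734] -85.0 [50.9 53.2] 898 [ 11. 244.] 0.0071
w [ 0.542  -0.3097] -85.0 [46.  59.9] 1035 [ 55. 347.] 0.0038
[ 0.6716 -0.4009] -35.9 [41.6 51.7] 204 [465. 183.] 0.001
[ 0.5435 -0.3423] -85.4 [50.1 56.4] 284 [447. 227.] 0.0017
units [-0.3053, -0.6233, 0.0278, 0.0007, 0.0007, 0.4616]
```

```bash
python3 - <<'E'
from h import *
im=cv2.imread('pics/w8.png')[165:285,235:395]; cv2.imwrite('pics/w8c.png',cv2.resize(im,None,fx=5,fy=5,interpolation=cv2.INTER_CUBIC))
E
```

```text
(no output)
```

View pics/w8c.png

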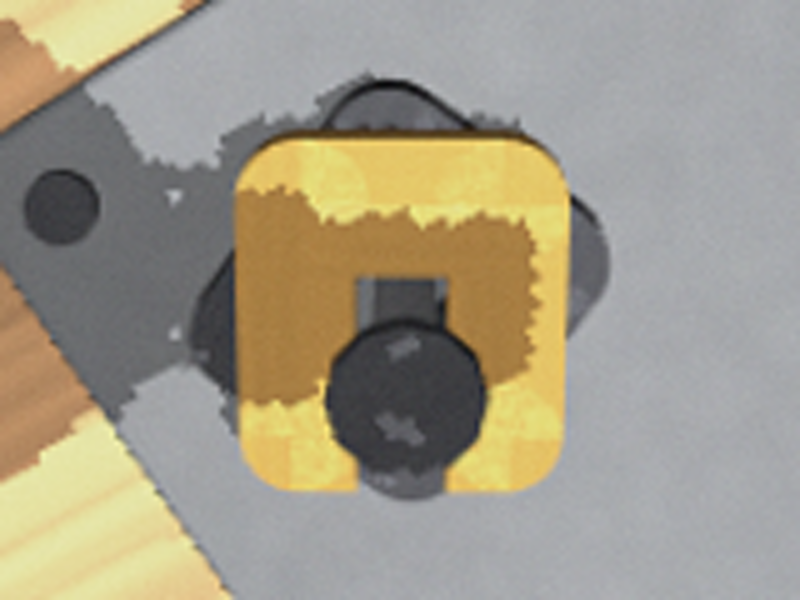

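```bash
python3 - <<'E'
from h import *; from workcell import *
c=get_calibration("wrist"); f=lambda x,y:(235+x/5-.4,165+y/5-.4)
hd=plane(c,f(406,395),.067,True)[0]; ce=plane(c,f(402,277),.028,True)[0]; mo=plane(c,f(402,492),.028,True)[0]; bk=plane(c,f(402,140),.028,True)[0]
u=(mo-ce)[:2]; u/=np.linalg.norm(u); n=np.array([-u[1],u[0]])
print('head',hd.round(4),'yaw',np.degrees(np.arctan2(u[1],u[0])))
for p,q in (('closed',ce),('mouth',mo),('back',bk)): print(p,(u@(q-hd)[:2]*1000).round(1),(n@(q-hd)[:2]*1000).round(1))
E
```

```text
head [0.5647 0.0054 0.067 ] yaw -29.97856622725498
closed -4.9 -0.5
mouth 29.6 -0.5
back -25.7 -0.5
```

The crop shows brass a flat on the steel, with the stem in its slot near the closed end at crop (402,277). Next is brass b.

Request:
play_rows:
  deltas:
    - [-0.3, -0.62, 0.028, 0, 0, 0.46, 0.15]
    - [-0.3, -0.62, 0.028, 0, 0, 0.46, 0.15]
    - [-0.3, -0.62, 0.028, 0, 0, 0.46, 0.15]
    - [-0.3, -0.62, 0.028, 0, 0, 0.46, 0.15]
    - [-0.305, -0.623, 0.028, 0, 0, 0.46, 0.15]
    - [-0.305, -0.623, 0.028, 0, 0, 0.46, 0.15]
    - [-0.305, -0.623, 0.028, 0, 0, 0.46, 0.15]
    - [-0.305, -0.623, 0.1, 0, 0, 0.46, 0.15]
    - [-0.305, -0.623, 0.18, 0, 0, 0.46, 0.15]
    - [-0.305, -0.623, 0.18, 0, 0, 0.46, 0.15]

```text
clock: 18.55
position: [0.5401, -0.3403, 0.0569]
tool_rot: [-3.134, -0.005, 1.655]
force: [-0.9, 1.1, -0.5]
grip_width: 0.0726
finger_force: 0.0
```

Request:
play_rows:
  deltas:
    - [0, 0, 0, 0, 0, 0, 0.15]
    - [0, 0, 0, 0, 0, 0, 0.15]

```text
clock: 18.75
position: [0.5441, -0.3419, 0.064]
tool_rot: [3.14, 0.001, 1.655]
force: [0.1, 0.4, 0.8]
grip_width: 0.0731
finger_force: 0.0
```

```bash
sed -i 's/(.5685,.003)/(.5681,.004)/' h.py; sed -i 's/\[.5685,.003\]/[.5681,.004]/' to.py; python3 look.py w9.png
```

```text
t 18.75 pos [ 0.5441 -0.3419  0.064 ] yaw 94.8 grip 0.0731 F [0.1 0.4 0.8] Ftool [ 0.4  0.1 -0.8] stem in tool mm [342.7  53.   43.8]
[ 0.4312 -0.2118] 160.3 [48.1 59.1] 4352 [143.  37.] 0.0062
[ 0.4196 -0.3024] -174.7 [59.  49.9] 5053 [121. 182.] 0.004
[ 0.5459 -0.3414] -85.1 [50.1 57.6] 6126 [320. 257.] 0.0026
units [0.0007, 0.0034, 0.1241, 0.0007, 0.0004, -0.0006]
units [0.0007, 0.0034, 0.1241, 0.0006, -0.0011, 1.4994]
```

Request:
play_rows:
  deltas:
    - [0, 0.003, 0.08, 0, 0, 0, 0.15]
    - [0, 0.003, 0.115, 0, 0, 0, 0.15]
    - [0, 0.003, 0.122, 0, 0, 0, 0.15]
    - [0, 0.003, 0.122, 0, 0, 0, 0.15]
    - [0, 0.003, 0.122, 0, 0, 0, 0.6]
    - [0, 0.003, 0.122, 0, 0, 0, 0.6]
    - [0, 0.003, 0.122, 0, 0, 0, 0.6]
    - [0, 0.003, 0.122, 0, 0, 0, 0.6]
    - [0, 0.003, 0.122, 0, 0, 0, 0.6]
    - [0, 0.003, 0.122, 0, 0, 0, 0.6]

```text
clock: 19.8
position: [0.5454, -0.3422, 0.0031]
tool_rot: [3.14, 0.001, 1.654]
force: [-3.8, 2.0, 12.7]
grip_width: 0.0475
finger_force: 49.2
```

Request:
play_rows:
  deltas:
    - [0, 0, -0.05, 0, 0, 0, 0.6]
    - [0, 0, -0.14, 0, 0, 0, 0.6]
    - [0, 0, -0.22, 0, 0, 0, 0.6]
    - [0, 0, -0.28, 0, 0, 0, 0.6]
    - [0, 0, -0.28, 0, 0, 0, 0.6]
    - [0, 0, -0.28, 0, 0, 0, 0.6]

```text
clock: 20.4
position: [0.5448, -0.3421, 0.1424]
tool_rot: [3.14, 0.001, 1.654]
force: [-0.1, 0.4, -1.8]
grip_width: 0.0473
finger_force: 51.7
```

```bash
python3 to.py 186 0.14 70 1; python3 to.py 222 0.14 48 1
```

```text
t 20.4 pos [ 0.5448 -0.3421  0.1424] yaw 94.8 grip 0.0473 F [-0.1  0.4 -1.8] Ftool [ 0.4 -0.1  1.8] stem in tool mm [343.1  52.  122. ]
mouth 366.0 [ 0.4985 -0.0033]
units [0.6829, -0.0357, 0.0038, -0.0, 0.0009, -0.7601]
t 20.4 pos [ 0.5448 -0.3421  0.1424] yaw 94.8 grip 0.0473 F [-0.1  0.4 -1.8] Ftool [ 0.4 -0.1  1.8] stem in tool mm [343.1  52.  122. ]
mouth 402.00000000000006 [ 0.5324 -0.0281]
units [0.6278, 0.0278, 0.004, -0.0003, 0.001, -1.0601]
```

Request:
play_rows:
  deltas:
    - [0.684, 0.008, 0.004, 0, 0, -0.76, 0.6]
    - [0.684, 0.008, 0.004, 0, 0, -0.76, 0.6]
    - [0.684, 0.008, 0.004, 0, 0, -0.76, 0.6]
    - [0.684, 0.008, 0.004, 0, 0, -0.76, 0.6]
    - [0.684, 0.008, 0.004, 0, 0, -0.76, 0.6]
    - [0.684, 0.008, 0.004, 0, 0, -0.76, 0.6]
    - [0.684, 0.008, 0.004, 0, 0, -0.76, 0.6]
    - [0.684, 0.008, 0.004, 0, 0, -0.76, 0.6]
    - [0.684, 0.008, 0.004, 0, 0, -0.76, 0.6]
    - [0.684, 0.008, 0.004, 0, 0, -0.76, 0.6]

```text
clock: 21.4
position: [0.5194, -0.0003, 0.1385]
tool_rot: [3.141, -0.001, -3.121]
force: [-0.1, -0.4, -0.2]
grip_width: 0.0468
finger_force: 51.7
```

Request:
play_rows:
  deltas:
    - [0, 0, 0, 0, 0, 0, 0.6]
    - [0, 0, 0, 0, 0, 0, 0.6]
    - [0, 0, 0, 0, 0, 0, 0.6]

```text
clock: 21.7
position: [0.5198, -0.0007, 0.139]
tool_rot: [3.142, -0.001, -3.132]
force: [-0.6, -0.9, -1.4]
grip_width: 0.0467
finger_force: 51.7
```

```bash
python3 to.py 186 0.0327 48 1; python3 -c "
from h import *; from workcell import *
cv2.imwrite('pics/w10.png',grab_frame('wrist')[:,:,::-1].copy()[150:480,150:490])"
```

```text
t 21.7 pos [ 0.5198 -0.0007  0.139 ] yaw -179.5 grip 0.0467 F [-0.6 -0.9 -1.4] Ftool [ 0.6 -0.9  1.4] stem in tool mm [-48.4   4.3 119. ]
mouth 366.0 [ 0.5204 -0.001 ]
units [-0.0012, -0.0006, 0.2126, 0.0, -0.0003, -0.0456]
```

View pics/w10.png

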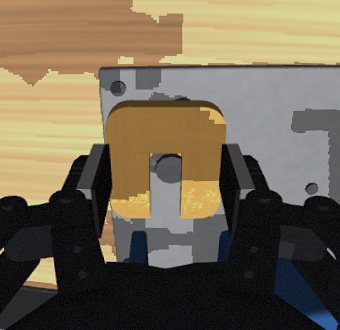

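The shim is held square, with the head visible through the slot at crop (170,170). I descend and slide.

Request:
play_rows:
  deltas:
    - [-0.001, -0.001, 0.02, 0, 0, -0.045, 0.6]
    - [-0.001, -0.001, 0.1, 0, 0, -0.045, 0.6]
    - [-0.001, -0.001, 0.17, 0, 0, -0.045, 0.6]
    - [-0.001, -0.001, 0.21, 0, 0, -0.045, 0.6]
    - [-0.001, -0.001, 0.212, 0, 0, -0.045, 0.6]
    - [-0.001, -0.001, 0.212, 0, 0, -0.045, 0.6]
    - [-0.001, -0.001, 0.212, 0, 0, -0.045, 0.6]
    - [-0.001, -0.001, 0.212, 0, 0, -0.045, 0.6]

```text
clock: 22.55
position: [0.5211, -0.0012, 0.0344]
tool_rot: [-3.141, 0.002, -3.035]
force: [-0.6, 0.0, -0.8]
grip_width: 0.0472
finger_force: 51.8
```

```bash
python3 to.py 186 0.0325 0 1
```

```text
t 22.55 pos [ 0.5211 -0.0012  0.0344] yaw -173.9 grip 0.0472 F [-0.6  0.  -0.8] Ftool [0.6 0.1 0.8] stem in tool mm [-47.3   0.2  14.5]
mouth 366.0 [0.5681 0.004 ]
units [-0.0946, 0.0004, 0.0039, -0.0002, 0.0007, 0.0009]
```

Request:
play_rows:
  deltas:
    - [-0.01, 0, 0.002, 0, 0, 0, 0.6]
    - [-0.02, 0, 0.002, 0, 0, 0, 0.6]
    - [-0.03, 0, 0.002, 0, 0, 0, 0.6]
    - [-0.04, 0, 0.002, 0, 0, 0, 0.6]
    - [-0.05, 0, 0.002, 0, 0, 0, 0.6]
    - [-0.06, 0, 0.002, 0, 0, 0, 0.6]
    - [-0.07, 0, 0.002, 0, 0, 0, 0.6]
    - [-0.08, 0, 0.002, 0, 0, 0, 0.6]
    - [-0.086, 0, 0.002, 0, 0, 0, 0.6]
    - [-0.086, 0, 0.002, 0, 0, 0, 0.6]

```text
clock: 23.55
position: [0.5636, 0.0036, 0.0323]
tool_rot: [3.141, 0.0, -3.034]
force: [-0.9, 0.1, -0.2]
grip_width: 0.0474
finger_force: 51.8
```

Request:
play_rows:
  deltas:
    - [-0.003, 0, 0, 0, 0, 0, 0.6]
    - [-0.006, 0, 0, 0, 0, 0, 0.6]
    - [-0.008, 0, 0, 0, 0, 0, 0.6]
    - [-0.008, 0, 0, 0, 0, 0, 0.6]

```text
clock: 23.95
position: [0.5673, 0.0039, 0.0323]
tool_rot: [-3.142, 0.0, -3.034]
force: [0.4, 0.2, -0.2]
grip_width: 0.047
finger_force: 51.8
```

Request:
play_rows:
  deltas:
    - [-0.002, 0, 0, 0, 0, 0, 0.6]
    - [-0.002, 0, 0, 0, 0, 0, 0.6]

```text
clock: 24.15
position: [0.5683, 0.004, 0.0323]
tool_rot: [3.142, 0.0, -3.034]
force: [-0.3, -0.1, -0.5]
grip_width: 0.0468
finger_force: 51.8
```

Request:
play_rows:
  deltas:
    - [-0.002, 0, 0, 0, 0, 0, 0.6]
    - [-0.002, 0, 0, 0, 0, 0, 0.6]

```text
clock: 24.35
position: [0.5693, 0.0042, 0.0323]
tool_rot: [3.142, 0.0, -3.034]
force: [-0.5, -0.7, -0.8]
grip_width: 0.047
finger_force: 51.8
```

```bash
python3 to.py 186 0.0325 0 1
```

```text
t 24.35 pos [0.5693 0.0042 0.0323] yaw -173.9 grip 0.047 F [-0.5 -0.7 -0.8] Ftool [ 0.6 -0.7  0.8] stem in tool mm [ 1.2 -0.  12.3]
mouth 366.0 [0.5681 0.004 ]
units [0.0024, -0.0, -0.0004, 0.0, 0.0, 0.0012]
```

Request:
play_rows:
  deltas:
    - [-0.002, 0, 0, 0, 0, 0, 0.6]
    - [-0.002, 0, 0, 0, 0, 0, 0.6]

```text
clock: 24.55
position: [0.5699, 0.0042, 0.0322]
tool_rot: [-3.141, -0.001, -3.034]
force: [-3.4, 0.0, 1.0]
grip_width: 0.0472
finger_force: 52.0
```

Request:
play_rows:
  deltas:
    - [-0.002, 0, 0, 0, 0, 0, 0.6]
    - [-0.002, 0, 0, 0, 0, 0, 0.6]

```text
clock: 24.75
position: [0.5701, 0.0042, 0.032]
tool_rot: [-3.141, -0.002, -3.034]
force: [-8.0, -1.0, 3.4]
grip_width: 0.0468
finger_force: 52.5
```

Request:
play_rows:
  deltas:
    - [-0.002, 0, 0, 0, 0, 0, 0.6]
    - [-0.002, 0, 0, 0, 0, 0, 0.6]

```text
clock: 24.95
position: [0.5703, 0.0042, 0.0319]
tool_rot: [-3.141, -0.004, -3.034]
force: [-13.6, -1.2, 6.4]
grip_width: 0.0472
finger_force: 53.1
```

```bash
python3 to.py 186 0.0325 0 1
```

```text
t 24.95 pos [0.5703 0.0042 0.0319] yaw -173.8 grip 0.0472 F [-13.6  -1.2   6.4] Ftool [13.7  0.2 -6.4] stem in tool mm [ 2.2  0.  11.9]
mouth 366.0 [0.5681 0.004 ]
units [0.0045, 0.0001, -0.0012, -0.0003, -0.0018, 0.0013]
```

Request:
play_rows:
  deltas:
    - [0.005, 0, 0, 0, 0, 0, 0.6]
    - [0.0085, 0, 0, 0, 0, 0, 0.6]
    - [0.0085, 0, 0.002, 0, 0, 0, 0.6]
    - [0.0085, 0, 0.004, 0, 0, 0, 0.6]
    - [0.0085, 0, 0.004, 0, 0, 0, 0.6]

```text
clock: 25.45
position: [0.5683, 0.004, 0.0311]
tool_rot: [-3.141, 0.001, -3.034]
force: [-6.3, -2.0, 18.4]
grip_width: 0.0472
finger_force: 55.2
```

Request:
play_rows:
  deltas:
    - [0, 0, -0.002, 0, 0, 0, 0.6]
    - [0, 0, -0.002, 0, 0, 0, 0.1]
    - [0, 0, -0.002, 0, 0, 0, 0.1]
    - [0, 0, -0.002, 0, 0, 0, 0.1]
    - [0, 0, -0.03, 0, 0, 0, 0.1]
    - [0, 0, -0.1, 0, 0, 0, 0.1]
    - [0, 0, -0.18, 0, 0, 0, 0.1]
    - [0, 0, -0.25, 0, 0, 0, 0.1]
    - [0, 0, -0.25, 0, 0, 0, 0.1]
    - [0, 0, -0.25, 0, 0, 0, 0.1]

```text
clock: 26.45
position: [0.5682, 0.0038, 0.1566]
tool_rot: [-3.141, 0.002, -3.035]
force: [-0.6, 0.4, -0.0]
grip_width: 0.0769
finger_force: 0.0
```

```bash
python3 - <<'E'
from h import *; from workcell import *
o=observe(); stat(o)
c=get_calibration("wrist"); im=grab_frame("wrist")[:,:,::-1].copy(); cv2.imwrite('pics/w11.png',im)
for r in shims(c,im,'brass',.036,True,minA=300): print('w',*r)
T=get_calibration("top"); it=grab_frame("top")[:,:,::-1].copy()
for r in shims(T,it,'brass',.008): print(*r)
go(o,0.430,-0.210,0.16,160)
E
```

```text
t 26.45 pos [0.5682 0.0038 0.1566] yaw -173.9 grip 0.0769 F [-0.6  0.4 -0. ] Ftool [0.5 0.5 0. ] stem in tool mm [  0.3   0.3 136.6]
w [ 0.436  -0.1875] 159.9 [49.4 50.5] 2524 [90. 48.] 0.0012
w [ 0.4248 -0.27  ] -84.7 [51.6 50.8] 1701 [21. 45.] 0.0015
w [0.5653 0.0031] -5.9 [59.7 65.2] 4028 [314. 222.] 0.0029
[ 0.6716 -0.4009] -35.9 [41.6 51.7] 205 [465. 183.] 0.0011
[0.5639 0.0095] 61.0 [63.1 43.8] 217 [323. 225.] 0.0025
units [0.3206, -0.3956, -0.0071, -0.0001, 0.0008, 0.2177]
```

Request:
play_rows:
  deltas:
    - [0.32, -0.395, 0, 0, 0, 0.217, 0.15]
    - [0.32, -0.395, 0, 0, 0, 0.217, 0.15]
    - [0.32, -0.395, 0, 0, 0, 0.217, 0.15]
    - [0.32, -0.395, 0, 0, 0, 0.217, 0.15]
    - [0.32, -0.395, 0, 0, 0, 0.217, 0.15]
    - [0.32, -0.395, 0, 0, 0, 0.217, 0.15]
    - [0.32, -0.395, 0.1, 0, 0, 0.217, 0.15]
    - [0.32, -0.395, 0.19, 0, 0, 0.217, 0.15]
    - [0.32, -0.395, 0.19, 0, 0, 0.217, 0.15]
    - [0.32, -0.395, 0.19, 0, 0, 0.217, 0.15]

```text
clock: 27.55
position: [0.4302, -0.2085, 0.0606]
tool_rot: [3.141, -0.002, 2.796]
force: [1.4, 0.4, 0.7]
grip_width: 0.0728
finger_force: 0.0
```

Request:
play_rows:
  deltas:
    - [0, 0, 0, 0, 0, 0, 0.15]
    - [0, 0, 0, 0, 0, 0, 0.15]

```text
clock: 27.75
position: [0.431, -0.2099, 0.062]
tool_rot: [-3.141, 0.002, 2.794]
force: [0.9, -0.9, 0.1]
grip_width: 0.0726
finger_force: 0.0
```

```bash
python3 look.py w12.png
```

```text
t 27.75 pos [ 0.431  -0.2099  0.062 ] yaw 160.1 grip 0.0726 F [ 0.9 -0.9  0.1] Ftool [-1.1 -0.5 -0.1] stem in tool mm [-56.  247.8  42. ]
[ 0.4287 -0.2095] 160.1 [50.3 56.9] 6178 [314. 261.] 0.0004
units [0.0048, -0.0008, 0.12, 0.0019, 0.0004, 1.5]
units [0.0048, -0.0008, 0.12, -0.0002, 0.0012, -0.0]
[ 0.417  -0.3003] 6.0 [57.  54.4] 4904 [170. 286.] 0.002
```

Request:
play_rows:
  deltas:
    - [0.003, -0.001, 0.08, 0, 0, 0, 0.15]
    - [0.003, -0.001, 0.112, 0, 0, 0, 0.15]
    - [0.003, -0.001, 0.118, 0, 0, 0, 0.15]
    - [0.003, -0.001, 0.118, 0, 0, 0, 0.15]
    - [0.003, -0.001, 0.118, 0, 0, 0, 0.6]
    - [0.003, -0.001, 0.118, 0, 0, 0, 0.6]
    - [0.003, -0.001, 0.118, 0, 0, 0, 0.6]
    - [0.003, -0.001, 0.118, 0, 0, 0, 0.6]
    - [0.003, -0.001, 0.118, 0, 0, 0, 0.6]
    - [0.003, -0.001, 0.118, 0, 0, 0, 0.6]

```text
clock: 28.8
position: [0.4291, -0.2098, 0.0028]
tool_rot: [-3.141, 0.002, 2.794]
force: [-4.2, 1.5, 19.8]
grip_width: 0.0474
finger_force: 48.0
```

Request:
play_rows:
  deltas:
    - [0, 0, -0.05, 0, 0, 0, 0.6]
    - [0, 0, -0.14, 0, 0, 0, 0.6]
    - [0, 0, -0.22, 0, 0, 0, 0.6]
    - [0, 0, -0.28, 0, 0, 0, 0.6]
    - [0, 0, -0.28, 0, 0, 0, 0.6]
    - [0, 0, -0.28, 0, 0, 0, 0.6]

```text
clock: 29.4
position: [0.4285, -0.21, 0.1421]
tool_rot: [-3.141, 0.002, 2.794]
force: [-0.7, 0.3, -1.7]
grip_width: 0.0471
finger_force: 51.8
```

```bash
python3 to.py 90 0.14 48 0; python3 -c "
from h import *; from workcell import *
cv2.imwrite('pics/w13.png',grab_frame('wrist')[:,:,::-1].copy()[150:480,150:490])"
```

```text
t 29.4 pos [ 0.4285 -0.21    0.1421] yaw 160.1 grip 0.0471 F [-0.7  0.3 -1.7] Ftool [0.7 0.  1.7] stem in tool mm [-58.1 248.9 121.9]
mouth 90.0 [ 0.5681 -0.044 ]
units [-0.1493, 0.4074, 0.004, 0.0001, 0.0009, 0.5838]
```

View pics/w13.png

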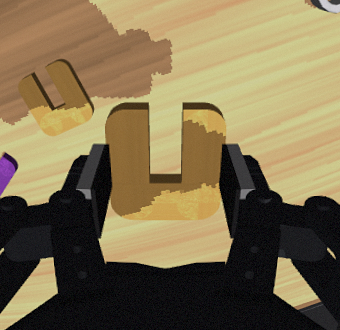

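Brass c is held squarely with its mouth up the image at crop (166,110). Brass d is at crop (58,98). I bring c to the -y side of the stem.

Request:
play_rows:
  deltas:
    - [-0.05, 0.1, 0.004, 0, 0, 0.08, 0.6]
    - [-0.08, 0.2, 0.004, 0, 0, 0.16, 0.6]
    - [-0.11, 0.3, 0.004, 0, 0, 0.24, 0.6]
    - [-0.149, 0.407, 0.004, 0, 0, 0.32, 0.6]
    - [-0.149, 0.407, 0.004, 0, 0, 0.4, 0.6]
    - [-0.149, 0.407, 0.004, 0, 0, 0.48, 0.6]
    - [-0.149, 0.407, 0.004, 0, 0, 0.54, 0.6]
    - [-0.149, 0.407, 0.004, 0, 0, 0.584, 0.6]
    - [-0.149, 0.407, 0.004, 0, 0, 0.584, 0.6]
    - [-0.149, 0.407, 0.004, 0, 0, 0.584, 0.6]

```text
clock: 30.45
position: [0.5673, -0.0432, 0.1386]
tool_rot: [-3.14, 0.0, 1.575]
force: [0.4, -0.4, -1.1]
grip_width: 0.0473
finger_force: 51.8
```

```bash
python3 to.py 90 0.0405 48 0
```

```text
t 30.45 pos [ 0.5673 -0.0432  0.1386] yaw 90.2 grip 0.0473 F [ 0.4 -0.4 -1.1] Ftool [-0.4  0.4  1.1] stem in tool mm [ 47.3   1.1 118.5]
mouth 90.0 [ 0.5681 -0.044 ]
units [-0.0015, 0.0018, 0.1961, -0.0006, 0.0001, 0.0018]
```

Request:
play_rows:
  deltas:
    - [-0.001, 0.001, 0.05, 0, 0, 0.001, 0.6]
    - [-0.001, 0.001, 0.12, 0, 0, 0.001, 0.6]
    - [-0.001, 0.001, 0.18, 0, 0, 0.001, 0.6]
    - [-0.001, 0.001, 0.196, 0, 0, 0.001, 0.6]
    - [-0.001, 0.001, 0.196, 0, 0, 0.001, 0.6]
    - [-0.001, 0.001, 0.196, 0, 0, 0.001, 0.6]
    - [-0.001, 0.001, 0.196, 0, 0, 0.001, 0.6]

```text
clock: 31.15
position: [0.5691, -0.044, 0.0427]
tool_rot: [3.14, 0.0, 1.57]
force: [0.1, -0.2, -1.7]
grip_width: 0.0472
finger_force: 51.9
```

```bash
python3 to.py 90 0.0405 0 0
```

```text
t 31.15 pos [ 0.5691 -0.044   0.0427] yaw 89.9 grip 0.0472 F [ 0.1 -0.2 -1.7] Ftool [-0.2  0.1  1.7] stem in tool mm [48.  -1.1 22.7]
mouth 90.0 [0.5681 0.004 ]
units [0.096, -0.0021, 0.0044, 0.001, 0.0, -0.0005]
```

Request:
play_rows:
  deltas:
    - [0.01, -0.002, 0.003, 0, 0, 0, 0.6]
    - [0.02, -0.002, 0.003, 0, 0, 0, 0.6]
    - [0.03, -0.002, 0.003, 0, 0, 0, 0.6]
    - [0.04, -0.002, 0.003, 0, 0, 0, 0.6]
    - [0.05, -0.002, 0.003, 0, 0, 0, 0.6]
    - [0.06, -0.002, 0.003, 0, 0, 0, 0.6]
    - [0.07, -0.002, 0.003, 0, 0, 0, 0.6]
    - [0.08, -0.002, 0.003, 0, 0, 0, 0.6]
    - [0.088, -0.002, 0.003, 0, 0, 0, 0.6]
    - [0.088, -0.002, 0.003, 0, 0, 0, 0.6]

```text
clock: 32.15
position: [0.5673, 0.0008, 0.0398]
tool_rot: [3.142, -0.0, 1.57]
force: [0.4, 0.5, -1.1]
grip_width: 0.0471
finger_force: 51.9
```

Request:
play_rows:
  deltas:
    - [0.003, 0, 0, 0, 0, 0, 0.6]
    - [0.006, 0, 0, 0, 0, 0, 0.6]
    - [0.008, 0, 0, 0, 0, 0, 0.6]
    - [0.008, 0, 0, 0, 0, 0, 0.6]

```text
clock: 32.55
position: [0.5673, 0.0041, 0.0398]
tool_rot: [-3.142, -0.0, 1.569]
force: [0.6, 0.0, -0.1]
grip_width: 0.0469
finger_force: 51.9
```

Request:
play_rows:
  deltas:
    - [0.002, 0, 0, 0, 0, 0, 0.6]
    - [0.002, 0, 0, 0, 0, 0, 0.6]

```text
clock: 32.75
position: [0.5674, 0.0051, 0.0398]
tool_rot: [3.142, -0.0, 1.569]
force: [-0.1, 0.4, -0.3]
grip_width: 0.0471
finger_force: 51.9
```

Request:
play_rows:
  deltas:
    - [0.002, 0, 0, 0, 0, 0, 0.6]
    - [0.002, 0, 0, 0, 0, 0, 0.6]

```text
clock: 32.95
position: [0.5674, 0.0062, 0.0398]
tool_rot: [3.142, -0.0, 1.569]
force: [-0.2, -0.5, -1.3]
grip_width: 0.0472
finger_force: 51.9
```

```bash
python3 to.py 90 0.0405 0 0
```

```text
t 32.95 pos [0.5674 0.0062 0.0398] yaw 89.9 grip 0.0472 F [-0.2 -0.5 -1.3] Ftool [-0.5 -0.2  1.3] stem in tool mm [-2.2  0.7 19.8]
mouth 90.0 [0.5681 0.004 ]
units [-0.0044, 0.0015, -0.0014, 0.0, -0.0, -0.0007]
```

Request:
play_rows:
  deltas:
    - [0.002, 0, 0, 0, 0, 0, 0.6]
    - [0.002, 0, 0, 0, 0, 0, 0.6]

```text
clock: 33.15
position: [0.5673, 0.0072, 0.0398]
tool_rot: [-3.142, -0.0, 1.569]
force: [-0.1, 0.4, -0.4]
grip_width: 0.0473
finger_force: 51.9
```

Request:
play_rows:
  deltas:
    - [0.002, 0, 0, 0, 0, 0, 0.6]
    - [0.002, 0, 0, 0, 0, 0, 0.6]

```text
clock: 33.35
position: [0.5673, 0.0079, 0.0398]
tool_rot: [-3.142, 0.0, 1.569]
force: [-0.4, -1.1, -1.3]
grip_width: 0.0472
finger_force: 51.9
```

```bash
python3 to.py 90 0.0405 0 0
```

```text
t 33.35 pos [0.5673 0.0079 0.0398] yaw 89.9 grip 0.0472 F [-0.4 -1.1 -1.3] Ftool [-1.1 -0.4  1.3] stem in tool mm [-3.9  0.8 19.8]
mouth 90.0 [0.5681 0.004 ]
units [-0.0078, 0.0016, -0.0014, -0.0, 0.0001, -0.0008]
```

Request:
play_rows:
  deltas:
    - [0.002, 0, 0, 0, 0, 0, 0.6]
    - [0.002, 0, 0, 0, 0, 0, 0.6]

```text
clock: 33.55
position: [0.5673, 0.0081, 0.0397]
tool_rot: [-3.141, 0.001, 1.569]
force: [0.1, -5.6, 0.2]
grip_width: 0.0475
finger_force: 51.9
```

Request:
play_rows:
  deltas:
    - [0.002, 0, 0, 0, 0, 0, 0.6]
    - [0.002, 0, 0, 0, 0, 0, 0.6]

```text
clock: 33.75
position: [0.5673, 0.0083, 0.0397]
tool_rot: [-3.141, 0.002, 1.568]
force: [0.6, -9.8, -1.8]
grip_width: 0.0472
finger_force: 51.9
```

```bash
python3 to.py 90 0.0405 0 0
```

```text
t 33.75 pos [0.5673 0.0083 0.0397] yaw 89.8 grip 0.0472 F [ 0.6 -9.8 -1.8] Ftool [-9.8  0.6  1.8] stem in tool mm [-4.3  0.8 19.7]
mouth 90.0 [0.5681 0.004 ]
units [-0.0086, 0.0017, -0.0016, -0.0002, 0.001, -0.0014]
```

Request:
play_rows:
  deltas:
    - [-0.005, 0, 0, 0, 0, 0, 0.6]
    - [-0.0085, 0, 0, 0, 0, 0, 0.6]
    - [-0.0085, 0, 0.002, 0, 0, 0, 0.6]
    - [-0.0085, 0, 0.004, 0, 0, 0, 0.6]
    - [-0.0085, 0, 0.004, 0, 0, 0, 0.6]

```text
clock: 34.25
position: [0.5675, 0.0057, 0.0388]
tool_rot: [3.141, 0.001, 1.569]
force: [-5.9, -2.5, 22.4]
grip_width: 0.0473
finger_force: 55.9
```

```bash
python3 to.py 90 0.0405 0 0
```

```text
t 34.25 pos [0.5675 0.0057 0.0388] yaw 89.9 grip 0.0473 F [-5.9 -2.5 22.4] Ftool [ -2.5  -5.9 -22.4] stem in tool mm [-1.7  0.6 18.8]
mouth 90.0 [0.5681 0.004 ]
units [-0.0035, 0.0012, -0.0034, 0.0003, 0.0003, -0.0008]
```

Request:
play_rows:
  deltas:
    - [0, 0, -0.002, 0, 0, 0, 0.6]
    - [0, 0, -0.002, 0, 0, 0, 0.1]
    - [0, 0, -0.002, 0, 0, 0, 0.1]
    - [0, 0, -0.002, 0, 0, 0, 0.1]
    - [0, 0, -0.03, 0, 0, 0, 0.1]
    - [0, 0, -0.1, 0, 0, 0, 0.1]
    - [0, 0, -0.18, 0, 0, 0, 0.1]
    - [0, 0, -0.24, 0, 0, 0, 0.1]
    - [0, 0, -0.24, 0, 0, 0, 0.1]
    - [0, 0, -0.24, 0, 0, 0, 0.1]

```text
clock: 35.25
position: [0.5676, 0.0057, 0.1589]
tool_rot: [3.14, 0.0, 1.569]
force: [-0.6, -0.6, -0.4]
grip_width: 0.0769
finger_force: 0.0
```

```bash
python3 - <<'E'
from h import *; from workcell import *
o=observe(); stat(o); c=get_calibration("wrist"); im=grab_frame("wrist")[:,:,::-1].copy(); cv2.imwrite('pics/w14.png',im)
for r in shims(c,im,'brass',.044,True,minA=300): print('w',*r)
go(o,0.4185,-0.3025,0.14,5)
E
```

```text
t 35.25 pos [0.5676 0.0057 0.1589] yaw 89.9 grip 0.0769 F [-0.6 -0.6 -0.4] Ftool [-0.6 -0.6  0.4] stem in tool mm [ -1.7   0.3 138.9]
w [0.5677 0.0068] -97.1 [62.4 60.1] 4102 [316. 226.] 0.003
units [-0.6169, -0.2971, 0.0373, 0.0007, -0.0005, 0.7075]
```

Request:
play_rows:
  deltas:
    - [-0.617, -0.297, 0, 0, 0, 0.708, 0.15]
    - [-0.617, -0.297, 0, 0, 0, 0.708, 0.15]
    - [-0.617, -0.297, 0, 0, 0, 0.708, 0.15]
    - [-0.617, -0.297, 0, 0, 0, 0.708, 0.15]
    - [-0.617, -0.297, 0, 0, 0, 0.708, 0.15]
    - [-0.617, -0.297, 0, 0, 0, 0.708, 0.15]
    - [-0.617, -0.297, 0, 0, 0, 0.708, 0.15]
    - [-0.617, -0.297, 0, 0, 0, 0.708, 0.15]
    - [-0.617, -0.297, 0.04, 0, 0, 0.708, 0.15]
    - [-0.617, -0.297, 0.1, 0, 0, 0.708, 0.15]

```text
clock: 36.3
position: [0.4184, -0.303, 0.1075]
tool_rot: [3.141, -0.001, 0.079]
force: [1.0, 0.0, -0.8]
grip_width: 0.0722
finger_force: 0.0
```

Request:
play_rows:
  deltas:
    - [0, 0, 0.05, 0, 0, 0, 0.15]
    - [0, 0, 0.09, 0, 0, 0, 0.15]
    - [0, 0, 0.09, 0, 0, 0, 0.15]
    - [0, 0, 0.09, 0, 0, 0, 0.15]

```text
clock: 36.7
position: [0.418, -0.3022, 0.0626]
tool_rot: [-3.141, 0.001, 0.086]
force: [-0.2, 0.5, 0.5]
grip_width: 0.0723
finger_force: 0.0
```

```bash
python3 look.py w15.png
```

```text
t 36.7 pos [ 0.418  -0.3022  0.0626] yaw 5.0 grip 0.0723 F [-0.2  0.5  0.5] Ftool [-0.1 -0.5 -0.5] stem in tool mm [ 176.1 -292.    42.6]
[ 0.4188 -0.3029] -174.6 [57.6 50. ] 6405 [318. 254.] 0.003
units [0.0016, 0.0017, 0.1212, -0.0004, 0.0006, -0.0037]
units [0.0016, 0.0017, 0.1212, 0.001, 0.0007, 1.4963]
```

Request:
play_rows:
  deltas:
    - [0.001, 0.001, 0.08, 0, 0, -0.003, 0.15]
    - [0.001, 0.001, 0.112, 0, 0, -0.003, 0.15]
    - [0.001, 0.001, 0.119, 0, 0, -0.003, 0.15]
    - [0.001, 0.001, 0.119, 0, 0, -0.003, 0.15]
    - [0.001, 0.001, 0.119, 0, 0, -0.003, 0.6]
    - [0.001, 0.001, 0.119, 0, 0, -0.003, 0.6]
    - [0.001, 0.001, 0.119, 0, 0, -0.003, 0.6]
    - [0.001, 0.001, 0.119, 0, 0, -0.003, 0.6]
    - [0.001, 0.001, 0.119, 0, 0, -0.003, 0.6]
    - [0.001, 0.001, 0.119, 0, 0, -0.003, 0.6]

```text
clock: 37.75
position: [0.4196, -0.3033, 0.005]
tool_rot: [3.14, -0.002, 0.092]
force: [-2.6, 2.4, 19.7]
grip_width: 0.046
finger_force: 47.9
```

Request:
play_rows:
  deltas:
    - [0, 0, -0.05, 0, 0, 0, 0.6]
    - [0, 0, -0.14, 0, 0, 0, 0.6]
    - [0, 0, -0.22, 0, 0, 0, 0.6]
    - [0, 0, -0.28, 0, 0, 0, 0.6]
    - [0, 0, -0.28, 0, 0, 0, 0.6]
    - [0, 0, -0.28, 0, 0, 0, 0.6]

```text
clock: 38.35
position: [0.4192, -0.3032, 0.1445]
tool_rot: [3.14, -0.002, 0.092]
force: [-0.0, 0.4, -1.0]
grip_width: 0.0343
finger_force: 0.0
```

```bash
python3 - <<'E'
from h import *; from workcell import *
o=observe(); stat(o); go(o,0.5,-0.15,0.14,90)
E
```

```text
t 38.35 pos [ 0.4192 -0.3032  0.1445] yaw 5.3 grip 0.0343 F [-0.   0.4 -1. ] Ftool [ 0.  -0.4  1. ] stem in tool mm [ 176.4 -292.3  124.4]
units [0.1892, -0.2902, 0.0089, 0.0012, -0.0002, -0.7059]
```

The grip was too high (TCP at 5 mm) and slipped off. Re-open, go down and look again.

Request:
play_rows:
  deltas:
    - [0, 0, 0.05, 0, 0, 0, 0.15]
    - [0, 0, 0.1, 0, 0, 0, 0.15]
    - [0, 0, 0.16, 0, 0, 0, 0.15]
    - [0, 0, 0.17, 0, 0, 0, 0.15]
    - [0, 0, 0.17, 0, 0, 0, 0.15]
    - [0, 0, 0.17, 0, 0, 0, 0.15]

```text
clock: 38.95
position: [0.4191, -0.3031, 0.0591]
tool_rot: [3.141, -0.0, 0.092]
force: [0.3, -0.5, 0.1]
grip_width: 0.0728
finger_force: 0.0
```

```bash
python3 look.py w16.png
```

```text
t 38.95 pos [ 0.4191 -0.3031  0.0591] yaw 5.3 grip 0.0728 F [ 0.3 -0.5  0.1] Ftool [ 0.2  0.6 -0.1] stem in tool mm [ 176.7 -292.1   39.1]
[ 0.4204 -0.3253] -166.9 [57.8 50.2] 6262 [355. 260.] 0.0027
units [-0.0016, 0.0444, 0.1142, 0.0002, -0.0002, -0.065]
units [-0.0016, 0.0444, 0.1142, -0.0003, -0.0003, 1.435]
```

Request:
play_rows:
  deltas:
    - [-0.001, 0.044, 0, 0, 0, -0.065, 0.15]
    - [-0.001, 0.044, 0.04, 0, 0, -0.065, 0.15]
    - [-0.001, 0.044, 0.04, 0, 0, -0.065, 0.15]
    - [-0.001, 0.044, 0.04, 0, 0, -0.065, 0.15]
    - [-0.001, 0.044, 0.04, 0, 0, -0.065, 0.15]

```text
clock: 39.5
position: [0.4208, -0.3248, 0.0393]
tool_rot: [3.141, -0.001, 0.229]
force: [-0.1, 0.9, 0.2]
grip_width: 0.0728
finger_force: 0.0
```

```bash
python3 look.py w17.png
```

```text
t 39.5 pos [ 0.4208 -0.3248  0.0393] yaw 13.1 grip 0.0728 F [-0.1  0.9  0.2] Ftool [ 0.1 -0.9 -0.2] stem in tool mm [ 218.  -286.8   19.3]
[ 0.4203 -0.3254] -166.9 [57.6 50.3] 7761 [318. 273.] 0.0035
units [-0.0014, 0.0009, 0.0746, 0.0003, -0.0003, 0.0001]
units [-0.0014, 0.0009, 0.0746, 0.0005, 0.0005, -1.4999]
```

Request:
play_rows:
  deltas:
    - [-0.001, 0.001, 0.05, 0, 0, 0, 0.15]
    - [-0.001, 0.001, 0.07, 0, 0, 0, 0.15]
    - [-0.001, 0.001, 0.0735, 0, 0, 0, 0.15]
    - [-0.001, 0.001, 0.0735, 0, 0, 0, 0.15]
    - [-0.001, 0.001, 0.0735, 0, 0, 0, 0.15]
    - [-0.001, 0.001, 0.0735, 0, 0, 0, 0.6]
    - [-0.001, 0.001, 0.0735, 0, 0, 0, 0.6]
    - [-0.001, 0.001, 0.0735, 0, 0, 0, 0.6]
    - [-0.001, 0.001, 0.0735, 0, 0, 0, 0.6]
    - [-0.001, 0.001, 0.0735, 0, 0, 0, 0.6]

```text
clock: 40.55
position: [0.4203, -0.3257, 0.0025]
tool_rot: [3.141, -0.001, 0.229]
force: [-4.3, 2.4, 15.2]
grip_width: 0.0479
finger_force: 48.7
```

Request:
play_rows:
  deltas:
    - [0, 0, 0, 0, 0, 0, 0.6]

```text
clock: 40.65
position: [0.4203, -0.3256, 0.0025]
tool_rot: [3.141, -0.0, 0.229]
force: [-2.8, 2.5, 15.7]
grip_width: 0.0479
finger_force: 48.7
```

Request:
play_rows:
  deltas:
    - [0, 0, -0.05, 0, 0, 0, 0.6]
    - [0, 0, -0.14, 0, 0, 0, 0.6]
    - [0, 0, -0.22, 0, 0, 0, 0.6]
    - [0, 0, -0.28, 0, 0, 0, 0.6]
    - [0, 0, -0.28, 0, 0, 0, 0.6]
    - [0, 0, -0.28, 0, 0, 0, 0.6]

```text
clock: 41.25
position: [0.42, -0.3256, 0.1419]
tool_rot: [3.141, -0.001, 0.229]
force: [-0.3, -0.3, -2.6]
grip_width: 0.0475
finger_force: 51.8
```

```bash
python3 - <<'E'
from h import *; from workcell import *
o=observe(); stat(o); go(o,0.5,-0.15,0.14,115)
cv2.imwrite('pics/w18.png',grab_frame('wrist')[:,:,::-1].copy())
E
```

```text
t 41.25 pos [ 0.42   -0.3256  0.1419] yaw 13.1 grip 0.0475 F [-0.3 -0.3 -2.6] Ftool [-0.4  0.2  2.6] stem in tool mm [ 218.8 -287.6  121.8]
units [0.2353, -0.3059, 0.0037, 0.0006, 0.0001, -0.8492]
```

Request:
play_rows:
  deltas:
    - [0.235, -0.306, 0, 0, 0, -0.85, 0.6]
    - [0.235, -0.306, 0, 0, 0, -0.85, 0.6]
    - [0.235, -0.306, 0, 0, 0, -0.85, 0.6]
    - [0.235, -0.306, 0, 0, 0, -0.85, 0.6]
    - [0.235, -0.306, 0, 0, 0, -0.85, 0.6]
    - [0.235, -0.306, 0, 0, 0, -0.85, 0.6]
    - [0.235, -0.306, 0, 0, 0, -0.85, 0.6]
    - [0.235, -0.306, 0, 0, 0, -0.85, 0.6]
    - [0.235, -0.306, 0, 0, 0, -0.85, 0.6]
    - [0.235, -0.306, 0, 0, 0, -0.85, 0.6]

```text
clock: 42.3
position: [0.4991, -0.1495, 0.1401]
tool_rot: [-3.14, -0.002, 1.735]
force: [-0.2, -0.3, -0.9]
grip_width: 0.047
finger_force: 51.9
```

Request:
play_rows:
  deltas:
    - [0, 0, 0, 0, 0, 0, 0.6]
    - [0, 0, 0, 0, 0, 0, 0.6]

```text
clock: 42.5
position: [0.4993, -0.1497, 0.1406]
tool_rot: [-3.14, -0.001, 1.724]
force: [-0.6, 0.2, -1.0]
grip_width: 0.0476
finger_force: 51.8
```

```bash
python3 to.py 222 0.14 48 1
```

```text
t 42.5 pos [ 0.4993 -0.1497  0.1406] yaw 98.8 grip 0.0476 F [-0.6  0.2 -1. ] Ftool [ 0.3 -0.6  1. ] stem in tool mm [141.3  91.6 120.7]
mouth 402.00000000000006 [ 0.5324 -0.0281]
units [0.2303, 0.1026, 0.0014, 0.0003, -0.001, -1.0269]
```

Request:
play_rows:
  deltas:
    - [0.23, 0.103, 0, 0, 0, -1.0, 0.6]
    - [0.23, 0.103, 0, 0, 0, -1.0, 0.6]
    - [0.23, 0.103, 0, 0, 0, -1.0, 0.6]
    - [0.23, 0.103, 0, 0, 0, -1.0, 0.6]
    - [0.23, 0.103, 0, 0, 0, -1.0, 0.6]
    - [0.23, 0.103, 0, 0, 0, -1.0, 0.6]
    - [0.23, 0.103, 0, 0, 0, -1.0, 0.6]
    - [0.23, 0.103, 0, 0, 0, -1.0, 0.6]
    - [0.23, 0.103, 0, 0, 0, -1.0, 0.6]
    - [0.23, 0.103, 0, 0, 0, -1.0, 0.6]

```text
clock: 43.5
position: [0.5323, -0.028, 0.141]
tool_rot: [3.141, -0.001, -3.052]
force: [0.6, -0.3, -1.0]
grip_width: 0.0476
finger_force: 51.9
```

Request:
play_rows:
  deltas:
    - [0, 0, 0, 0, 0, -0.3, 0.6]
    - [0, 0, 0, 0, 0, -0.3, 0.6]
    - [0, 0, 0, 0, 0, -0.3, 0.6]
    - [0, 0, 0, 0, 0, -0.3, 0.6]
    - [0, 0, 0, 0, 0, -0.3, 0.6]

```text
clock: 44.0
position: [0.5322, -0.028, 0.1408]
tool_rot: [3.14, -0.001, -2.426]
force: [-0.3, -0.6, -1.4]
grip_width: 0.0477
finger_force: 51.9
```

```bash
python3 to.py 222 0.0482 48 1; python3 -c "
from workcell import *;print(observe()['qpos'].round(2))"
```

```text
t 44.0 pos [ 0.5322 -0.028   0.1408] yaw -139.0 grip 0.0477 F [-0.3 -0.6 -1.4] Ftool [ 0.6 -0.2  1.4] stem in tool mm [-48.2   0.4 120.8]
mouth 402.00000000000006 [ 0.5324 -0.0281]
units [-0.0003, -0.0007, 0.1853, 0.0007, -0.0003, -0.0083]
[ 0.67  0.72 -1.06  1.89  0.75  1.    1.56]
```

Request:
play_rows:
  deltas:
    - [0, -0.0005, 0.05, 0, 0, -0.008, 0.6]
    - [0, -0.0005, 0.11, 0, 0, -0.008, 0.6]
    - [0, -0.0005, 0.16, 0, 0, -0.008, 0.6]
    - [0, -0.0005, 0.185, 0, 0, -0.008, 0.6]
    - [0, -0.0005, 0.185, 0, 0, -0.008, 0.6]
    - [0, -0.0005, 0.185, 0, 0, -0.008, 0.6]
    - [0, -0.0005, 0.185, 0, 0, -0.008, 0.6]
    - [0, -0.0005, 0.185, 0, 0, -0.008, 0.6]

```text
clock: 44.8
position: [0.5332, -0.0284, 0.0499]
tool_rot: [-3.141, 0.001, -2.41]
force: [-0.0, 0.1, -1.3]
grip_width: 0.0474
finger_force: 51.9
```

```bash
python3 to.py 222 0.0482 0 1; python3 -c "
from h import *; from workcell import *
cv2.imwrite('pics/w19.png',grab_frame('wrist')[:,:,::-1].copy()[150:480,150:490])"
```

```text
t 44.8 pos [ 0.5332 -0.0284  0.0499] yaw -138.1 grip 0.0474 F [-0.   0.1 -1.3] Ftool [-0.1  0.1  1.3] stem in tool mm [-47.6   0.9  30. ]
mouth 402.00000000000006 [0.5681 0.004 ]
units [-0.0953, 0.0017, 0.0036, -0.0005, 0.0004, -0.0008]
```

View pics/w19.png

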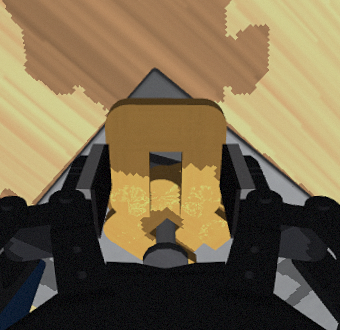

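The shim is level with the top of the stack; the stem at crop (167,225) lines up with the slot centre at x≈165. Sliding in.

Request:
play_rows:
  deltas:
    - [-0.01, 0.0015, 0.002, 0, 0, 0, 0.6]
    - [-0.02, 0.0015, 0.002, 0, 0, 0, 0.6]
    - [-0.03, 0.0015, 0.002, 0, 0, 0, 0.6]
    - [-0.04, 0.0015, 0.002, 0, 0, 0, 0.6]
    - [-0.05, 0.0015, 0.002, 0, 0, 0, 0.6]
    - [-0.06, 0.0015, 0.002, 0, 0, 0, 0.6]
    - [-0.07, 0.0015, 0.002, 0, 0, 0, 0.6]
    - [-0.08, 0.0015, 0.002, 0, 0, 0, 0.6]
    - [-0.086, 0.0015, 0.002, 0, 0, 0, 0.6]
    - [-0.086, 0.0015, 0.002, 0, 0, 0, 0.6]

```text
clock: 45.85
position: [0.5644, 0.0014, 0.048]
tool_rot: [3.141, 0.0, -2.409]
force: [0.6, 0.4, -2.0]
grip_width: 0.0477
finger_force: 51.9
```

Request:
play_rows:
  deltas:
    - [-0.003, 0, 0, 0, 0, 0, 0.6]
    - [-0.006, 0, 0, 0, 0, 0, 0.6]
    - [-0.008, 0, 0, 0, 0, 0, 0.6]
    - [-0.008, 0, 0, 0, 0, 0, 0.6]

```text
clock: 46.25
position: [0.5672, 0.0037, 0.0481]
tool_rot: [-3.142, 0.0, -2.409]
force: [-0.4, -0.1, -1.4]
grip_width: 0.0476
finger_force: 51.9
```

Request:
play_rows:
  deltas:
    - [-0.002, 0, 0, 0, 0, 0, 0.6]
    - [-0.002, 0, 0, 0, 0, 0, 0.6]

```text
clock: 46.45
position: [0.568, 0.0043, 0.0481]
tool_rot: [3.142, 0.0, -2.409]
force: [-1.1, -0.5, -1.0]
grip_width: 0.0472
finger_force: 51.9
```

Request:
play_rows:
  deltas:
    - [-0.002, 0, 0, 0, 0, 0, 0.6]
    - [-0.002, 0, 0, 0, 0, 0, 0.6]

```text
clock: 46.65
position: [0.5687, 0.0051, 0.0481]
tool_rot: [3.142, 0.0, -2.409]
force: [0.1, -0.2, -1.0]
grip_width: 0.0474
finger_force: 51.9
```

```bash
python3 to.py 222 0.0482 0 1
```

```text
t 46.65 pos [0.5687 0.0051 0.0481] yaw -138.0 grip 0.0474 F [ 0.1 -0.2 -1. ] Ftool [ 0.1 -0.2  1. ] stem in tool mm [ 1.2 -0.4 28.1]
mouth 402.00000000000006 [0.5681 0.004 ]
units [0.0024, -0.0008, -0.0003, 0.0, 0.0, -0.0003]
```

Request:
play_rows:
  deltas:
    - [-0.002, 0, 0, 0, 0, 0, 0.6]
    - [-0.002, 0, 0, 0, 0, 0, 0.6]

```text
clock: 46.85
position: [0.5695, 0.0058, 0.0481]
tool_rot: [3.142, 0.0, -2.409]
force: [-0.8, 1.0, -1.1]
grip_width: 0.0475
finger_force: 51.9
```

Request:
play_rows:
  deltas:
    - [-0.002, 0, 0, 0, 0, 0, 0.6]
    - [-0.002, 0, 0, 0, 0, 0, 0.6]

```text
clock: 47.05
position: [0.5698, 0.006, 0.0479]
tool_rot: [3.142, -0.001, -2.41]
force: [-3.2, -2.9, 0.7]
grip_width: 0.0474
finger_force: 52.1
```

Request:
play_rows:
  deltas:
    - [-0.002, 0, 0, 0, 0, 0, 0.6]
    - [-0.002, 0, 0, 0, 0, 0, 0.6]

```text
clock: 47.25
position: [0.57, 0.0061, 0.0478]
tool_rot: [3.141, -0.003, -2.41]
force: [-7.8, -5.4, 3.1]
grip_width: 0.0469
finger_force: 52.4
```

```bash
python3 to.py 222 0.0482 0 1
```

```text
t 47.25 pos [0.57   0.0061 0.0478] yaw -138.1 grip 0.0469 F [-7.8 -5.4  3.1] Ftool [ 9.4  1.2 -3.1] stem in tool mm [ 2.7 -0.4 27.8]
mouth 402.00000000000006 [0.5681 0.004 ]
units [0.0056, -0.0007, -0.0009, 0.0001, -0.0013, -0.0006]
```

Request:
play_rows:
  deltas:
    - [0.005, 0, 0, 0, 0, 0, 0.6]
    - [0.0076, 0, 0, 0, 0, 0, 0.6]
    - [0.0076, 0, 0.002, 0, 0, 0, 0.6]
    - [0.0076, 0, 0.005, 0, 0, 0, 0.6]
    - [0.0076, 0, 0.005, 0, 0, 0, 0.6]

```text
clock: 47.75
position: [0.5684, 0.0046, 0.0465]
tool_rot: [-3.141, 0.0, -2.409]
force: [-6.2, -2.9, 20.3]
grip_width: 0.0476
finger_force: 54.9
```

```bash
python3 to.py 222 0.0482 0 1
```

```text
t 47.75 pos [0.5684 0.0046 0.0465] yaw -138.0 grip 0.0476 F [-6.2 -2.9 20.3] Ftool [  6.5   2.  -20.3] stem in tool mm [ 0.6 -0.2 26.5]
mouth 402.00000000000006 [0.5681 0.004 ]
units [0.0012, -0.0004, -0.0034, -0.0005, 0.0001, -0.0004]
```

Request:
play_rows:
  deltas:
    - [0, 0, -0.002, 0, 0, 0, 0.6]
    - [0, 0, -0.002, 0, 0, 0, 0.1]
    - [0, 0, -0.002, 0, 0, 0, 0.1]
    - [0, 0, -0.002, 0, 0, 0, 0.1]
    - [0, 0, -0.03, 0, 0, 0, 0.1]
    - [0, 0, -0.1, 0, 0, 0, 0.1]
    - [0, 0, -0.18, 0, 0, 0, 0.1]
    - [0, 0, -0.26, 0, 0, 0, 0.1]
    - [0, 0, -0.26, 0, 0, 0, 0.1]
    - [0, 0, -0.26, 0, 0, 0, 0.1]

```text
clock: 48.75
position: [0.5684, 0.0044, 0.177]
tool_rot: [-3.14, 0.001, -2.41]
force: [-0.2, -0.2, -0.4]
grip_width: 0.0768
finger_force: 0.0
```

```bash
python3 - <<'E'
from h import *; from workcell import *
o=observe(); stat(o); c=get_calibration("wrist"); im=grab_frame("wrist")[:,:,::-1].copy(); cv2.imwrite('pics/w20.png',im)
cv2.imwrite('pics/w20c.png',cv2.resize(im[130:310,205:435],None,fx=3.3,fy=3.3,interpolation=cv2.INTER_CUBIC))
go(o,0.57,0.19,0.29,180)
E
```

```text
t 48.75 pos [0.5684 0.0044 0.177 ] yaw -138.1 grip 0.0768 F [-0.2 -0.2 -0.4] Ftool [0.3 0.  0.4] stem in tool mm [  0.6   0.2 157. ]
units [-0.2508, 0.2736, -0.2262, -0.0005, 0.0008, 0.3495]
```

View pics/w20c.png

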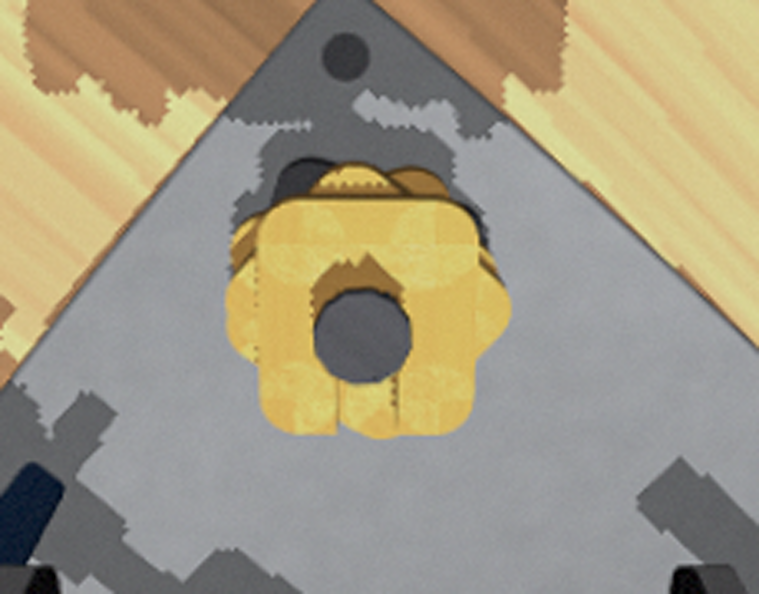

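All five shims are on the stem under the head at crop (362,335), fanned and flat. Now the lever: lift up and over, with the fingers shut.

Request:
play_rows:
  deltas:
    - [0, 0, -0.1, 0, 0, 0, 0.3]
    - [0, 0, -0.18, 0, 0, 0.1, 0.5]
    - [0, 0, -0.226, 0, 0, 0.2, 1]
    - [-0.08, 0.09, -0.226, 0, 0, 0.35, 1]
    - [-0.16, 0.18, -0.226, 0, 0, 0.35, 1]
    - [-0.25, 0.274, -0.226, 0, 0, 0.35, 1]
    - [-0.25, 0.274, -0.226, 0, 0, 0.35, 1]
    - [-0.25, 0.274, -0.226, 0, 0, 0.35, 1]
    - [-0.25, 0.274, -0.226, 0, 0, 0.35, 1]
    - [-0.25, 0.274, -0.226, 0, 0, 0.35, 1]

```text
clock: 49.8
position: [0.5695, 0.1889, 0.2879]
tool_rot: [-3.141, -0.001, 3.14]
force: [-0.3, 0.1, -0.5]
grip_width: 0.0
finger_force: 0.0
```

```bash
python3 - <<'E'
from h import *; from workcell import *
o=observe(); stat(o); c=get_calibration("wrist"); im=grab_frame("wrist")[:,:,::-1].copy(); cv2.imwrite('pics/w21.png',im)
def red(im,n):
    h=cv2.cvtColor(im,cv2.COLOR_BGR2HSV); m=cv2.inRange(h,(0,150,60),(8,255,255))|cv2.inRange(h,(172,150,60),(180,255,255))
    k,l,st,ce=cv2.connectedComponentsWithStats(m); return [(st[i].tolist(),ce[i].round(1)) for i in range(1,k) if st[i,4]>n]
R_=red(im,300)
for s,p in R_: print('wrist',s,p,plane(c,p,.201,True)[0].round(4), [plane(c,q,.201,True)[0].round(3) for q in ((s[0],s[1]+s[3]/2),(s[0]+s[2],s[1]+s[3]/2))])
for n in ("top","scene"):
    C=get_calibration(n); i2=grab_frame(n)[:,:,::-1].copy()
    for s,p in red(i2,80): print(n,s,p,plane(C,p,.201)[0].round(4), [tri(C['xyz'],ray(C,p)[0],c['xyz'],ray(c,q,True)[0]) for _,q in R_] if len(R_)<3 else '')
E
```

```text
t 49.8 pos [0.5695 0.1889 0.2879] yaw 179.9 grip 0.0 F [-0.3  0.1 -0.5] Ftool [0.3 0.1 0.5] stem in tool mm [   0.8 -184.7  268. ]
wrist [255, 249, 122, 31, 3460] [315.6 264. ] [0.5823 0.1897 0.201 ] [array([0.583, 0.149, 0.201]), array([0.583, 0.231, 0.201])]
top [260, 108, 49, 41, 1344] [285.8 130.8] [0.7703 0.0926 0.201 ] [(array([ 1.25274021,  0.20276398, -1.21422197]), np.float64(0.15717214702173163))]
scene [402, 275, 45, 19, 460] [423.9 284.1] [0.584  0.1895 0.201 ] [(array([0.58301177, 0.18965561, 0.1993386 ]), np.float64(3.708888186299889e-05))]
scene [294, 392, 103, 88, 4632] [343.3 439.5] [0.8821 0.1193 0.201 ] [(array([ 0.77810208,  0.1503585 , -0.26815091]), np.float64(0.07952489991075166))]
```

The grip is at (0.583, 0.190, 0.1995), as expected. I come down to just above it.

Request:
play_rows:
  deltas:
    - [-0.027, 0.002, 0.04, 0, 0, 0, 1]
    - [-0.027, 0.002, 0.08, 0, 0, 0, 1]
    - [-0.027, 0.002, 0.12, 0, 0, 0, 1]
    - [-0.027, 0.002, 0.138, 0, 0, 0, 1]
    - [-0.027, 0.002, 0.144, 0, 0, 0, 1]
    - [-0.027, 0.002, 0.144, 0, 0, 0, 1]
    - [-0.027, 0.002, 0.144, 0, 0, 0, 1]

```text
clock: 50.65
position: [0.5833, 0.191, 0.2174]
tool_rot: [3.141, 0.001, 3.141]
force: [0.5, -0.8, 0.6]
grip_width: -0.0001
finger_force: 0.0
```

```bash
python3 - <<'E'
from h import *; from workcell import *
o=observe(); stat(o); p=o['position']
print('k  dx_tool dz_tool (units, from now)')
for a in np.r_[45:-12.5:-2.875,-12.3]:
    r=np.radians(a); x,z=.689-.15*np.cos(r),.0945+.15*np.sin(r)+.010
    print(round(a,1),round(-(x-p[0])/.5,3),round(-(z-p[2])/.5,3))
E
```

```text
t 50.65 pos [0.5833 0.191  0.2174] yaw 179.9 grip -0.0001 F [ 0.5 -0.8  0.6] Ftool [-0.5 -0.8 -0.6] stem in tool mm [  15.2 -187.   197.4]
k  dx_tool dz_tool (units, from now)
45.0 0.001 0.014
42.1 0.011 0.025
39.2 0.021 0.036
36.4 0.03 0.048
33.5 0.039 0.06
30.6 0.047 0.073
27.8 0.054 0.086
24.9 0.061 0.1
22.0 0.067 0.113
19.1 0.072 0.128
16.2 0.077 0.142
13.4 0.08 0.156
10.5 0.084 0.171
7.6 0.086 0.186
4.8 0.087 0.201
1.9 0.088 0.216
-1.0 0.088 0.231
-3.9 0.088 0.246
-6.8 0.086 0.261
-9.6 0.084 0.276
-12.3 0.082 0.29
```

Request:
play_rows:
  deltas:
    - [0.001, 0, 0.014, 0, 0, 0, 1]
    - [0.011, 0, 0.025, 0, 0, 0, 1]
    - [0.021, 0, 0.036, 0, 0, 0, 1]
    - [0.03, 0, 0.048, 0, 0, 0, 1]
    - [0.039, 0, 0.06, 0, 0, 0, 1]
    - [0.047, 0, 0.073, 0, 0, 0, 1]
    - [0.054, 0, 0.086, 0, 0, 0, 1]
    - [0.061, 0, 0.1, 0, 0, 0, 1]
    - [0.061, 0, 0.1, 0, 0, 0, 1]

```text
clock: 51.55
position: [0.5517, 0.191, 0.1661]
tool_rot: [-3.141, -0.001, 3.141]
force: [-5.6, -0.8, 6.6]
grip_width: 0.0002
finger_force: 3.3
```

```bash
python3 - <<'E'
from h import *; from workcell import *
o=observe(); stat(o)
c=get_calibration("scene"); im=grab_frame("scene")[:,:,::-1].copy(); cv2.imwrite('pics/s22.png',im)
h=cv2.cvtColor(im,cv2.COLOR_BGR2HSV); m=cv2.inRange(h,(0,150,60),(8,255,255))|cv2.inRange(h,(172,150,60),(180,255,255))
k,l,st,ce=cv2.connectedComponentsWithStats(m); print([(st[i].tolist(),ce[i].round(1)) for i in range(1,k) if st[i,4]>60])
r=np.radians(24.9); print(proj(c,[[.689-.15*np.cos(r),.19,.0945+.15*np.sin(r)]]))
E
```

```text
t 51.55 pos [0.5517 0.191  0.1661] yaw 180.0 grip 0.0002 F [-5.6 -0.8  6.6] Ftool [ 5.6 -0.8 -6.6] stem in tool mm [ -16.6 -186.9  146.1]
[([120, 269, 10, 11, 69], array([124.7, 272.9])), ([401, 273, 43, 18, 307], array([422.4, 281.7])), ([294, 392, 103, 88, 4631], array([343.3, 439.5]))]
[[423.18066579 281.15700747]]
```

Request:
play_rows:
  deltas:
    - [0.006, 0, 0.013, 0, 0, 0, 1]
    - [0.011, 0, 0.028, 0, 0, 0, 1]
    - [0.016, 0, 0.042, 0, 0, 0, 1]
    - [0.019, 0, 0.056, 0, 0, 0, 1]
    - [0.023, 0, 0.071, 0, 0, 0, 1]
    - [0.025, 0, 0.086, 0, 0, 0, 1]
    - [0.026, 0, 0.101, 0, 0, 0, 1]
    - [0.027, 0, 0.116, 0, 0, 0, 1]
    - [0.027, 0, 0.131, 0, 0, 0, 1]
    - [0.027, 0, 0.14, 0, 0, 0, 1]

```text
clock: 52.6
position: [0.5389, 0.1911, 0.0965]
tool_rot: [3.141, -0.0, 3.141]
force: [-4.0, -0.6, 6.7]
grip_width: -0.0
finger_force: 2.8
```

Request:
play_rows:
  deltas:
    - [0, 0, 0.01, 0, 0, 0, 1]
    - [-0.002, 0, 0.02, 0, 0, 0, 1]
    - [-0.004, 0, 0.032, 0, 0, 0, 1]
    - [-0.006, 0, 0.042, 0, 0, 0, 1]
    - [-0.006, 0, 0.047, 0, 0, 0, 1]
    - [-0.006, 0, 0.05, 0, 0, 0, 1]
    - [-0.006, 0, 0.05, 0, 0, 0, 1]

```text
clock: 53.3
position: [0.5422, 0.1913, 0.0725]
tool_rot: [3.142, 0.001, 3.141]
force: [-6.8, -2.2, 19.3]
grip_width: -0.0
finger_force: 9.5
```

```bash
cat > lev.py <<'E'
from h import *; from workcell import *
o=observe(); stat(o)
c=get_calibration("scene"); im=grab_frame("scene")[:,:,::-1].copy(); cv2.imwrite('pics/s%d.png'%(o['clock']*10),im)
h=cv2.cvtColor(im,cv2.COLOR_BGR2HSV); m=cv2.inRange(h,(0,150,60),(8,255,255))|cv2.inRange(h,(172,150,60),(180,255,255)); m[350:]=0; m[:,:300]=0
k,l,st,ce=cv2.connectedComponentsWithStats(m); print([(st[i].tolist(),ce[i].round(1)) for i in range(1,k) if st[i,4]>40])
for a in (45,25,0,-10,-12.3,-15): r=np.radians(a); print(a,proj(c,[[.689-.15*np.cos(r),.19,.0945+.15*np.sin(r)]]).round(1))
E
python3 lev.py
```

```text
t 53.3 pos [0.5422 0.1913 0.0725] yaw 180.0 grip -0.0 F [-6.8 -2.2 19.3] Ftool [  6.8  -2.2 -19.3] stem in tool mm [ -26.  -187.3   52.6]
[([397, 291, 17, 11, 122], array([404.3, 296.2])), ([419, 298, 16, 10, 114], array([427.6, 302.8]))]
45 [[424.2 283.8]]
25 [[423.2 281.1]]
0 [[419.2 290.4]]
-10 [[416.9 297.3]]
-12.3 [[416.4 299.1]]
-15 [[415.7 301.3]]
```

Request:
play_rows:
  deltas:
    - [0, 0, 0.003, 0, 0, 0, 1]
    - [0, 0, 0.005, 0, 0, 0, 1]
    - [0, 0, 0.005, 0, 0, 0, 1]

```text
clock: 53.65
position: [0.5424, 0.1914, 0.0713]
tool_rot: [-3.141, 0.002, 3.141]
force: [-14.4, -6.9, 44.4]
grip_width: -0.0
finger_force: 22.2
```

Request:
play_rows:
  deltas:
    - [0, 0, 0.002, 0, 0, 0, 1]
    - [0, 0, 0.002, 0, 0, 0, 1]
    - [0, 0, 0.002, 0, 0, 0, 1]
    - [0, 0, 0.002, 0, 0, 0, 1]
    - [0, 0, 0.002, 0, 0, 0, 1]
    - [0, 0, 0.002, 0, 0, 0, 1]
    - [0, 0, 0.002, 0, 0, 0, 1]
    - [0, 0, 0.002, 0, 0, 0, 1]
    - [0, 0, 0.002, 0, 0, 0, 1]
    - [0, 0, 0.002, 0, 0, 0, 1]

```text
clock: 54.65
position: [0.5425, 0.1914, 0.0709]
tool_rot: [-3.141, 0.002, 3.141]
force: [-16.7, -8.7, 53.5]
grip_width: -0.0001
finger_force: 27.2
```

```bash
python3 lev.py
```

```text
t 54.65 pos [0.5425 0.1914 0.0709] yaw 179.9 grip -0.0001 F [-16.7  -8.7  53.5] Ftool [ 16.5  -8.7 -53.6] stem in tool mm [ -25.6 -187.4   51.1]
[([396, 292, 18, 11, 125], array([404.2, 296.7])), ([419, 298, 16, 11, 118], array([427.6, 303.1]))]
45 [[424.2 283.8]]
25 [[423.2 281.1]]
0 [[419.2 290.4]]
-10 [[416.9 297.3]]
-12.3 [[416.4 299.1]]
-15 [[415.7 301.3]]
```

It's down against its stop (force rises, position stalls) and has been held for over a second. I compute the slow return.

```bash
python3 - <<'E'
import numpy as np
a=np.r_[-12.3,np.linspace(-12.3,45,29)]; r=np.radians(a)
x=-(.689-.15*np.cos(r)-.5833)/.5; z=-(.1045+.15*np.sin(r)-.2174)/.5
P=np.c_[x,z]; base=np.array([.082,.297])
for k in range(0,30,10):
    print([[round(u,3),0,round(v,3),0,0,0,1] for u,v in P[k:k+10]-base]); base=P[k+9].round(3)
E
```

```text
[[np.float64(-0.0), 0, np.float64(-0.007), 0, 0, 0, 1], [np.float64(-0.0), 0, np.float64(-0.007), 0, 0, 0, 1], [np.float64(0.002), 0, np.float64(-0.018), 0, 0, 0, 1], [np.float64(0.004), 0, np.float64(-0.028), 0, 0, 0, 1], [np.float64(0.005), 0, np.float64(-0.039), 0, 0, 0, 1], [np.float64(0.006), 0, np.float64(-0.05), 0, 0, 0, 1], [np.float64(0.006), 0, np.float64(-0.06), 0, 0, 0, 1], [np.float64(0.007), 0, np.float64(-0.071), 0, 0, 0, 1], [np.float64(0.006), 0, np.float64(-0.082), 0, 0, 0, 1], [np.float64(0.006), 0, np.float64(-0.093), 0, 0, 0, 1]]
[[np.float64(-0.001), 0, np.float64(-0.01), 0, 0, 0, 1], [np.float64(-0.002), 0, np.float64(-0.021), 0, 0, 0, 1], [np.float64(-0.004), 0, np.float64(-0.031), 0, 0, 0, 1], [np.float64(-0.006), 0, np.float64(-0.042), 0, 0, 0, 1], [np.float64(-0.009), 0, np.float64(-0.052), 0, 0, 0, 1], [np.float64(-0.012), 0, np.float64(-0.063), 0, 0, 0, 1], [np.float64(-0.015), 0, np.float64(-0.073), 0, 0, 0, 1], [np.float64(-0.018), 0, np.float64(-0.083), 0, 0, 0, 1], [np.float64(-0.022), 0, np.float64(-0.093), 0, 0, 0, 1], [np.float64(-0.026), 0, np.float64(-0.103), 0, 0, 0, 1]]
[[np.float64(-0.005), 0, np.float64(-0.009), 0, 0, 0, 1], [np.float64(-0.01), 0, np.float64(-0.019), 0, 0, 0, 1], [np.float64(-0.015), 0, np.float64(-0.028), 0, 0, 0, 1], [np.float64(-0.021), 0, np.float64(-0.037), 0, 0, 0, 1], [np.float64(-0.027), 0, np.float64(-0.046), 0, 0, 0, 1], [np.float64(-0.033), 0, np.float64(-0.055), 0, 0, 0, 1], [np.float64(-0.04), 0, np.float64(-0.063), 0, 0, 0, 1], [np.float64(-0.047), 0, np.float64(-0.072), 0, 0, 0, 1], [np.float64(-0.054), 0, np.float64(-0.08), 0, 0, 0, 1], [np.float64(-0.061), 0, np.float64(-0.087), 0, 0, 0, 1]]
```

Request:
play_rows:
  deltas:
    - [0, 0, -0.005, 0, 0, 0, 1]
    - [0, 0, -0.008, 0, 0, 0, 1]
    - [0.002, 0, -0.018, 0, 0, 0, 1]
    - [0.004, 0, -0.028, 0, 0, 0, 1]
    - [0.005, 0, -0.039, 0, 0, 0, 1]
    - [0.006, 0, -0.05, 0, 0, 0, 1]
    - [0.006, 0, -0.06, 0, 0, 0, 1]
    - [0.007, 0, -0.071, 0, 0, 0, 1]
    - [0.006, 0, -0.082, 0, 0, 0, 1]
    - [0.006, 0, -0.093, 0, 0, 0, 1]

```text
clock: 55.7
position: [0.5394, 0.191, 0.1152]
tool_rot: [3.141, 0.001, 3.141]
force: [2.6, 0.3, 3.1]
grip_width: -0.0
finger_force: 2.1
```

Request:
play_rows:
  deltas:
    - [-0.001, 0, -0.01, 0, 0, 0, 1]
    - [-0.002, 0, -0.021, 0, 0, 0, 1]
    - [-0.004, 0, -0.031, 0, 0, 0, 1]
    - [-0.006, 0, -0.042, 0, 0, 0, 1]
    - [-0.009, 0, -0.052, 0, 0, 0, 1]
    - [-0.012, 0, -0.063, 0, 0, 0, 1]
    - [-0.015, 0, -0.073, 0, 0, 0, 1]
    - [-0.018, 0, -0.083, 0, 0, 0, 1]
    - [-0.022, 0, -0.093, 0, 0, 0, 1]
    - [-0.026, 0, -0.103, 0, 0, 0, 1]

```text
clock: 56.7
position: [0.5521, 0.1909, 0.1664]
tool_rot: [-3.142, -0.0, 3.141]
force: [1.5, -0.2, 2.3]
grip_width: 0.0
finger_force: 1.3
```

Request:
play_rows:
  deltas:
    - [-0.005, 0, -0.009, 0, 0, 0, 1]
    - [-0.01, 0, -0.019, 0, 0, 0, 1]
    - [-0.015, 0, -0.028, 0, 0, 0, 1]
    - [-0.021, 0, -0.037, 0, 0, 0, 1]
    - [-0.027, 0, -0.046, 0, 0, 0, 1]
    - [-0.033, 0, -0.055, 0, 0, 0, 1]
    - [-0.04, 0, -0.063, 0, 0, 0, 1]
    - [-0.047, 0, -0.072, 0, 0, 0, 1]
    - [-0.054, 0, -0.08, 0, 0, 0, 1]
    - [-0.061, 0, -0.087, 0, 0, 0, 1]

```text
clock: 57.7
position: [0.5828, 0.1909, 0.2099]
tool_rot: [3.141, 0.0, 3.141]
force: [3.0, -0.1, 2.3]
grip_width: 0.0002
finger_force: 1.3
```

```bash
python3 lev.py
```

```text
t 57.7 pos [0.5828 0.1909 0.2099] yaw 180.0 grip 0.0002 F [ 3.  -0.1  2.3] Ftool [-3.  -0.1 -2.3] stem in tool mm [  14.6 -187.   189.9]
[([402, 275, 45, 19, 341], array([424.2, 284.3]))]
45 [[424.2 283.8]]
25 [[423.2 281.1]]
0 [[419.2 290.4]]
-10 [[416.9 297.3]]
-12.3 [[416.4 299.1]]
-15 [[415.7 301.3]]
```

The lever is back up and contact was kept throughout. I ease off and rise clear, then check the pack.

Request:
play_rows:
  deltas:
    - [-0.001, 0, -0.002, 0, 0, 0, 1]
    - [-0.002, 0, -0.004, 0, 0, 0, 1]
    - [-0.002, 0, -0.008, 0, 0, 0, 1]
    - [-0.002, 0, -0.02, 0, 0, 0, 1]
    - [-0.002, 0, -0.06, 0, 0, 0, 1]
    - [-0.002, 0, -0.12, 0, 0, 0, 1]
    - [-0.002, 0, -0.18, 0, 0, 0, 1]
    - [-0.002, 0, -0.18, 0, 0, 0, 1]

```text
clock: 58.55
position: [0.5841, 0.1918, 0.3035]
tool_rot: [3.14, 0.004, 3.141]
force: [0.3, 1.2, -0.3]
grip_width: 0.0003
finger_force: 0.0
```

```bash
python3 lev.py | head -2; python3 - <<'E'
from h import *; from workcell import *
go(observe(),0.568,0.0046,0.24,180)
E
```

```text
t 58.55 pos [0.5841 0.1918 0.3035] yaw 180.0 grip 0.0003 F [ 0.3  1.2 -0.3] Ftool [-0.3  1.2  0.3] stem in tool mm [  17.1 -188.3  283.1]
[([402, 275, 45, 19, 456], array([424. , 284.1]))]
units [0.0314, -0.3735, 0.1225, 0.0003, 0.0011, -0.0004]
```

Request:
play_rows:
  deltas:
    - [0.031, -0.1, 0, 0, 0, -0.07, 0.5]
    - [0.031, -0.2, 0, 0, 0, -0.14, 0.2]
    - [0.031, -0.3, 0, 0, 0, -0.21, 0.1]
    - [0.031, -0.374, 0, 0, 0, -0.28, 0.1]
    - [0.031, -0.374, 0, 0, 0, -0.35, 0.1]
    - [0.031, -0.374, 0.06, 0, 0, -0.35, 0.1]
    - [0.031, -0.374, 0.14, 0, 0, -0.35, 0.1]
    - [0.031, -0.374, 0.22, 0, 0, -0.35, 0.1]
    - [0.031, -0.374, 0.249, 0, 0, -0.35, 0.1]
    - [0.031, -0.374, 0.249, 0, 0, -0.35, 0.1]

```text
clock: 59.6
position: [0.5669, 0.0039, 0.1737]
tool_rot: [3.139, -0.002, -2.409]
force: [0.8, 0.5, 1.4]
grip_width: 0.0767
finger_force: 0.0
```

Request:
play_rows:
  deltas:
    - [0, 0, 0, 0, 0, 0, 0.1]
    - [0, 0, 0, 0, 0, 0, 0.1]

```text
clock: 59.8
position: [0.5686, 0.0041, 0.1768]
tool_rot: [-3.14, 0.002, -2.409]
force: [0.5, -0.3, -0.1]
grip_width: 0.0768
finger_force: 0.0
```

```bash
python3 - <<'E'
from h import *; from workcell import *
o=observe(); stat(o); c=get_calibration("wrist"); im=grab_frame("wrist")[:,:,::-1].copy(); cv2.imwrite('pics/w30.png',im)
a=cv2.imread('pics/w20.png')
g=lambda i:cv2.GaussianBlur(cv2.cvtColor(i[130:310,205:435],cv2.COLOR_BGR2GRAY),(0,0),1).astype(np.float32)
print('shift px',cv2.phaseCorrelate(g(a),g(im)))
def st(i):
    m=cv2.inRange(cv2.cvtColor(i,cv2.COLOR_BGR2HSV),(16,125,40),(31,255,255)); k,l,s,ce=cv2.connectedComponentsWithStats(m[:320,205:435]); j=1+s[1:,4].argmax(); return s[j].tolist(),ce[j].round(1)
print(st(a),st(im))
(dx,dy),_=cv2.phaseCorrelate(g(a),g(im)); w=cv2.warpAffine(a,np.float32([[1,0,dx],[0,1,dy]]),(640,480)); d=cv2.absdiff(w,im).max(2)[170:270,260:375]; print('pack diff mean',d.mean().round(1),'frac>40',(d>40).mean().round(3))
T=get_calibration("top"); it=grab_frame("top")[:,:,::-1].copy(); cv2.imwrite('pics/t30.png',it)
E
```

```text
t 59.8 pos [0.5686 0.0041 0.1768] yaw -138.1 grip 0.0768 F [ 0.5 -0.3 -0.1] Ftool [-0.2 -0.5  0.1] stem in tool mm [  0.7   0.5 156.8]
shift px ((0.17489721617816656, 0.14190183924975486), 0.9933804662139327)
([69, 179, 86, 84, 4186], array([110., 220.])) ([69, 179, 86, 84, 4081], array([110.8, 219.6]))
pack diff mean 4.7 frac>40 0.002
```

The pack is unchanged by the press. I rise clear and hand in.

Request:
play_rows:
  deltas:
    - [0, 0, -0.06, 0, 0, 0, 0.1]
    - [0, 0, -0.12, 0, 0, 0, 0.1]
    - [0, 0, -0.2, 0, 0, 0, 0.1]
    - [0, 0, -0.24, 0, 0, 0, 0.1]
    - [0, 0, -0.24, 0, 0, 0, 0.1]
    - [0, 0, -0.24, 0, 0, 0, 0.1]

```text
clock: 60.5
position: [0.5678, 0.0037, 0.2954]
tool_rot: [-3.14, 0.0, -2.41]
force: [0.4, -0.6, -0.6]
grip_width: 0.0765
finger_force: 0.0
```

```bash
python3 -c "
from workcell import *
print(job_done())"
```

```text
the job is handed in; nothing more can be done
None
```

The job is handed in at 60.5 s, verdict not shown: the steel shim and all four brass shims are on the stem, flat, with slots at least 36° apart; the lever was pressed to its stop, held for over a second and eased up over 3 s; in pressing, the wrist force reached about 57 N, taken at the fingertips.

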